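# Release a batch of pigment pots

## Robot

A 7-joint arm with a two-finger parallel gripper is mounted at the origin on the work surface. World frame = base frame: x ahead of the robot, y to its left, z up, the work surface at z = 0. Lengths are in m, angles in rad, forces in N, time in s.
With the tool pointing down it reaches from about 0.4 to 0.85 m from the base axis. Payload 10.4 kg.
Tool frame: the origin (TCP) lies at the very end of the fingers, on their centre line; the grasp point (between the pads) lies 19 mm behind it; z points along the fingers, y is the direction in which the jaws open and shut (so a half turn about z gives the same grasp; the last joint's range is limited). The gripper opens to 87 mm and grips with 3 to 60 N. Pads are 19 mm wide; open, the fingers measure 117 mm over their backs; the gripper's body (75 mm by 190 mm) begins 51 mm behind the grasp point.
Start: joints at [1.249, 0.332, -0.065, 1.46, 0.022, 1.35, -0.088], TCP at [0.184, -0.597, 0.223] pointing down, gripper open.
Joint ranges: [-2.6, 2.6], [-0.5, 2.12], [-1.47, 1.34], [0.16, 2.42], [-1.27, 4.41], [0.06, 2.06], [-2.6, 2.6]. Speed limits (rad/s): [2.22, 2.22, 2.79, 2.79, 3.14, 3.14, 3.14].

## Interface

Orientations are given as a unit quaternion [x, y, z, w].
In Python, from bench import r gives the robot as it stands.
- The arm moves only by the shell command python3 -m crank 'ROWS' [FORCE]. ROWS is JSON, a list of rows, each a list of 3 entries, a list of its own where there are three numbers: the opening, from -1 (shut) to 1 (fully open), so that 0 is half open, then the shift along the tool's x, y, z in mm, then the turn about the tool's z in degrees. A call has 1 to 12 rows; each row is the pose to reach, as a shift and turn from the pose commanded when the call began, along the tool's axes at that moment; what a row does not reach only later rows make up. A row lasts 1/12 s, in which the tool goes at most 41.7 mm and 7.16 degrees, less where a joint would pass 70% of its speed; a pose out of reach is approached as far as the arm can. A call with a gripper value outside its range is refused whole. The fingers move at their own pace and stop on an object; FORCE is the grip in N (left out, the last holds). Time passes only in rows, so rows that repeat a pose let the fingers close. It gives the time, the measured TCP pose, the force and the opening at its end, in the units of the state.
- r.read_state(): the state, without advancing time (a new reading comes with each control period).
- r.camera(name): name is "scene" or "top" or "wrist"; returns a dict with "pixels" (400x640x3 uint8, red, green, blue), "fov_y" (degrees; the focal length in pixels is half the picture's height over the tangent of half this angle, whatever the lens; pixels are square), "cx", "cy" (the principal point, pixels), "dist" ([k1, k2, p1, p2, k3] as OpenCV has them; the pictures are not rectified), "cam_to_world" (4x4, takes a point from camera to world coordinates). Camera axes: x right, y down, z forward; pixel columns grow to the right and rows downward; lengths in m; the calibration is good to about 2 mm. A picture is of the moment at which its call begins. There is no depth.
- r.close_job(): hands the job in, once; it reports no verdict.
The state is a dict: "time": time; "joint_positions": joint angles; "joint_vel": joint speeds; "joint_torque": joint torques, N m; "ee_pos": TCP position; "eef_rot": TCP orientation; "ft_force": force on the tool from outside, world axes, zero at the start; "torque": the same for the moment, N m; "width": finger opening in m.
Only numpy, scipy, OpenCV 4.12 (cv2) and the standard library are available. Lean on these libraries where they do the work, as an engineer would, in place of code of your own. Each camera call takes 0.05 s, during which the arm holds its last target.

## Task

Check in the batch of pigment pots on the felt: stand every pot with a green tag upright in a nest of the green pass tray and every pot with a red tag upright in a nest of the red reject tray, one pot to a nest. Only when all the pots are sorted, close off each tray by taking its dip rod from the stand and pushing it fully down into the narrow glass vial of the tray of its colour (green rod to the pass tray, red rod to the reject tray), and leave the bowl, ink bottle and dish where they are.

Things in the scene. Friction and masses are not known exactly. Their poses are not given: they have to be found in the camera images.
- green_pot1: Loose pigment pot, a white ceramic cylinder 40 mm in diameter and 40 mm high with a blue band and a cork lid that carries a round green tag (pass), 80 g. Origin: centre of its underside, z up along its axis. May be absent.
- green_pot2: Loose pigment pot, a white ceramic cylinder 40 mm in diameter and 40 mm high with a blue band and a cork lid that carries a round green tag (pass), 80 g. Origin: centre of its underside, z up along its axis. May be absent.
- green_pot3: Loose pigment pot, a white ceramic cylinder 40 mm in diameter and 40 mm high with a blue band and a cork lid that carries a round green tag (pass), 80 g. Origin: centre of its underside, z up along its axis. May be absent.
- red_pot1: Loose pigment pot, a white ceramic cylinder 40 mm in diameter and 40 mm high with a blue band and a cork lid that carries a round red tag (reject), 80 g. Origin: centre of its underside, z up along its axis. May be absent.
- red_pot2: Loose pigment pot, a white ceramic cylinder 40 mm in diameter and 40 mm high with a blue band and a cork lid that carries a round red tag (reject), 80 g. Origin: centre of its underside, z up along its axis. May be absent.
- red_pot3: Loose pigment pot, a white ceramic cylinder 40 mm in diameter and 40 mm high with a blue band and a cork lid that carries a round red tag (reject), 80 g. Origin: centre of its underside, z up along its axis. May be absent.
- pass_tray: The pass tray: fixed wooden tray 270 x 80 mm with three square nests in a row whose floors are green, and one upright glass vial in a green socket at its near end (towards its -x). Origin: centre of its underside, x along its length. Nests at x = -36, 30 and 96 mm, vial at x = -103 mm. The tray may stand on the left or on the right.
- pass_tray_nest0 (a point): Centre of the floor of a green nest of the pass tray, 6 mm above the table. The nest is a recess 48 x 48 mm and 10 mm deep (rims 16 mm above the table, rims between neighbouring nests 18 mm wide); nests are 66 mm apart. Any pot of the right tag may use any nest of its tray.
- pass_tray_nest1 (a point): Centre of the floor of a green nest of the pass tray, 6 mm above the table. The nest is a recess 48 x 48 mm and 10 mm deep (rims 16 mm above the table, rims between neighbouring nests 18 mm wide); nests are 66 mm apart. Any pot of the right tag may use any nest of its tray.
- pass_tray_nest2 (a point): Centre of the floor of a green nest of the pass tray, 6 mm above the table. The nest is a recess 48 x 48 mm and 10 mm deep (rims 16 mm above the table, rims between neighbouring nests 18 mm wide); nests are 66 mm apart. Any pot of the right tag may use any nest of its tray.
- pass_tray_vial (a point): Centre of the mouth of the glass vial on the pass tray, 56 mm above the table, z up. The vial's opening is 13 mm wide and 47 mm deep, its outside 21 mm in diameter.
- reject_tray: The reject tray: fixed wooden tray 270 x 80 mm with three square nests in a row whose floors are red, and one upright glass vial in a red socket at its near end (towards its -x). Origin: centre of its underside, x along its length. Nests at x = -36, 30 and 96 mm, vial at x = -103 mm. The tray may stand on the left or on the right.
- reject_tray_nest0 (a point): Centre of the floor of a red nest of the reject tray, 6 mm above the table. The nest is a recess 48 x 48 mm and 10 mm deep (rims 16 mm above the table, rims between neighbouring nests 18 mm wide); nests are 66 mm apart. Any pot of the right tag may use any nest of its tray.
- reject_tray_nest1 (a point): Centre of the floor of a red nest of the reject tray, 6 mm above the table. The nest is a recess 48 x 48 mm and 10 mm deep (rims 16 mm above the table, rims between neighbouring nests 18 mm wide); nests are 66 mm apart. Any pot of the right tag may use any nest of its tray.
- reject_tray_nest2 (a point): Centre of the floor of a red nest of the reject tray, 6 mm above the table. The nest is a recess 48 x 48 mm and 10 mm deep (rims 16 mm above the table, rims between neighbouring nests 18 mm wide); nests are 66 mm apart. Any pot of the right tag may use any nest of its tray.
- reject_tray_vial (a point): Centre of the mouth of the glass vial on the reject tray, 56 mm above the table, z up. The vial's opening is 13 mm wide and 47 mm deep, its outside 21 mm in diameter.
- rod_stand: Fixed dark wooden block 45 x 125 mm, 50 mm high, in which the two rods stand upright at the start, 80 mm apart along its y. Origin: centre of its underside.
- green_rod: Loose upright dip rod, 30 g: metal shaft 7 mm in diameter, 45 mm long, pointed foot; above it a brass collar 20 mm in diameter (45 to 48 mm above the foot) and a round green grip 13 mm in diameter (48 to 88 mm). Origin: the foot; z towards the grip. Starts in either hole of the stand, collar on the stand's top; fully in, the collar rests on the vial's rim.
- red_rod: Loose upright dip rod, 30 g: metal shaft 7 mm in diameter, 45 mm long, pointed foot; above it a brass collar 20 mm in diameter (45 to 48 mm above the foot) and a round red grip 13 mm in diameter (48 to 88 mm). Origin: the foot; z towards the grip. Starts in either hole of the stand, collar on the stand's top; fully in, the collar rests on the vial's rim.
- water_bowl: Bystander: pale green ceramic bowl, 120 mm across, 50 mm high; origin under its centre.
- ink_bottle: Bystander: black ink bottle, 54 mm in diameter, 125 mm high; origin under its centre.
- colour_dish: Bystander: flat white dish, 110 mm across, 16 mm high; origin under its centre.
Things that resemble listed ones, but are neither listed nor needed, are in the scene too. What is shaped like the green_pot2 but purple is not meant.

How it is judged:
By the outcome, as a careful person would: the job done as asked, in the order asked, and still so for the second after the job is handed in, with the robot touching nothing.
Of green_pot1, green_pot2, green_pot3, red_pot1, red_pot2, red_pot3 only 4 to 6 are there at a start; the rules pass over those that are not, and their reading is None.
At some moment in a run one of green_pot1, green_pot2, green_pot3, red_pot1, red_pot2, red_pot3 may be knocked a few centimetres aside while the robot is not near it.
It also fails if it takes over 210 s, if anything falls off the work surface, if the arm or the gripper's body presses on something with over 40 N, if the wrist force passes 120 N, or if a joint passes its speed limit or range.

## Working session

There is one attempt and no reset: what is moved stays moved. The work goes in short steps, Python scripts to look and compute and a shell command to move; the robot and the scene stay as the last step left them, time stands still between calls to the robot, and variables do not carry over. Pictures are saved under pics/ and viewed, and the job is handed in when it is done.

```bash
ls; mkdir -p pics; python3 - <<'E'
from bench import r
import cv2,json
s=r.read_state(); print(s)
for n in("scene","top","wrist"):
    c=r.camera(n); cv2.imwrite(f"pics/{n}0.png",c["pixels"][:,:,::-1]); print(n,c["fov_y"],c["cx"],c["cy"],c["dist"],c["cam_to_world"])
E
```

```text
pics
{'time': 0.0, 'joint_positions': array([ 1.24941476,  0.33288269, -0.0647113 ,  1.46099729,  0.02162001,
        1.34993772, -0.08847328]), 'joint_vel': array([ 0.00163095, -0.00038121, -0.00186057,  0.00110323, -0.00019683,
        0.00041171,  0.00066727]), 'joint_torque': array([ 3.63097415e-04, -6.23264050e+01,  2.49741704e-02, -3.89911509e+01,
       -6.12875191e-02,  3.98183498e-02,  1.48171489e-04]), 'ee_pos': array([ 0.18383819, -0.59690406,  0.22172053]), 'eef_rot': array([ 9.88856884e-01,  1.48867318e-01, -1.58202251e-04, -7.47777692e-04]), 'ft_force': array([ 0.78923337,  0.11600222, -0.63277246]), 'torque': array([-0.01974753, -0.02801946,  0.02431169]), 'width': 0.08713324737986983}
scene 42.493673164763464 320.3212457175844 200.06559770575547 [0.03236444 0.         0.         0.         0.        ] [[ 0.8076683   0.48907154 -0.32936445  1.0490111 ]
 [ 0.58938092 -0.65316092  0.47540608 -0.54167431]
 [ 0.0173796  -0.57809155 -0.81578681  1.17777408]
 [ 0.          0.          0.          1.        ]]
top 48.07787496076083 322.22035883158514 202.98313788941718 [-0.03092102  0.          0.          0.          0.        ] [[ 0.02669351 -0.97944972  0.19991422  0.30508174]
 [-0.99963282 -0.02522225  0.00990314  0.10035184]
 [-0.00465734 -0.20010516 -0.97976336  1.49872816]
 [ 0.          0.          0.          1.        ]]
wrist 68.3455220803209 322.4268547820247 200.7152634040525 [-0.03098782  0.          0.          0.          0.        ] [[ 0.2936272  -0.91776451 -0.26737869  0.25746066]
 [-0.95591907 -0.28229969 -0.08078129 -0.57559635]
 [-0.00134272  0.27931197 -0.96019947  0.3841556 ]
 [ 0.          0.          0.          1.        ]]
```

View pics/scene0.png

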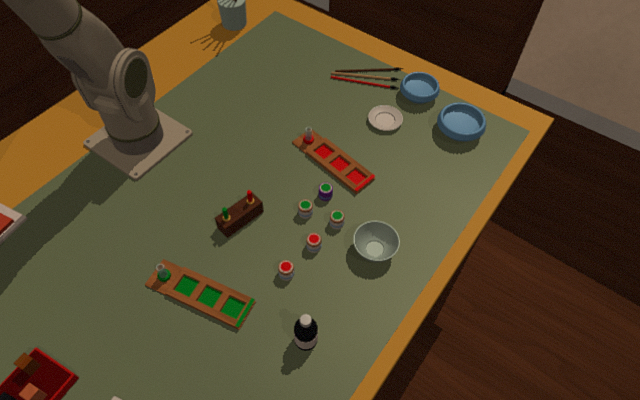

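View pics/top0.png

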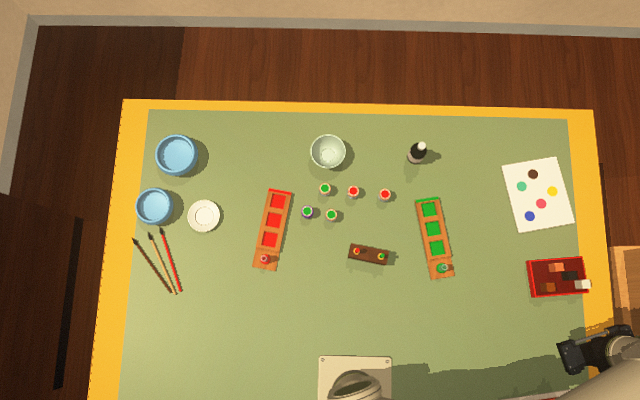

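View pics/wrist0.png

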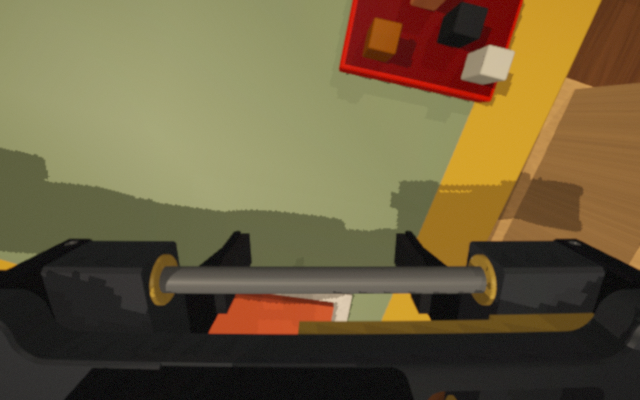

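Scene and top pictures: five pots lie on the felt, at top (325,188) green, (331,215) green, (307,212) green with a purple body, (353,191) red and (385,195) red. The reject tray is on the left and the pass tray on the right. The rod stand is at (370,254).

```bash
cat > h.py <<'E'
from bench import r
import cv2,numpy as np
from scipy.spatial.transform import Rotation as R
def cam(n):
    c=r.camera(n); c["img"]=c["pixels"][:,:,::-1].copy(); return c
def K(c):
    f=200/np.tan(np.radians(c["fov_y"])/2); return np.array([[f,0,c["cx"]],[0,f,c["cy"]],[0,0,1]])
def ray(c,px,z):
    u=cv2.undistortPoints(np.array([[px]],float),K(c),np.array(c["dist"]))[0,0]
    T=np.array(c["cam_to_world"]); d=T[:3,:3]@[u[0],u[1],1]; o=T[:3,3]
    return o+d*(z-o[2])/d[2]
def proj(c,p):
    T=np.linalg.inv(np.array(c["cam_to_world"])); v=R.from_matrix(T[:3,:3]).as_rotvec()
    return cv2.projectPoints(np.array([p],float),v,T[:3,3],K(c),np.array(c["dist"]))[0][0,0]
def blobs(c,col,mina=8,roi=None):
    h=cv2.cvtColor(c["img"],cv2.COLOR_BGR2HSV)
    if col=="g": m=cv2.inRange(h,(50,150,50),(75,255,255))
    else: m=cv2.inRange(h,(0,190,90),(6,255,255))|cv2.inRange(h,(174,190,90),(180,255,255))
    n,l,s,ce=cv2.connectedComponentsWithStats(m)
    return [(ce[i],s[i,4]) for i in range(1,n) if s[i,4]>=mina]
def tool(target,yaw=None):
    """offset in tool axes mm to get TCP to target world from measured pose"""
    s=r.read_state(); M=R.from_quat(s["eef_rot"]).as_matrix()
    return M.T@(np.array(target)-s["ee_pos"])*1000
E
python3 - <<'E'
from h import *
for n in("top","scene"):
    c=cam(n)
    for col in "gr":
        for ce,a in blobs(c,col):
            print(n,col,ce.round(1),a,"z.04",ray(c,ce,.041)[:2].round(4),"z.006",ray(c,ce,.006)[:2].round(4))
    x=(280,160,400,280) if n=="top" else (190,160,420,330)
    k=5 if n=="top" else 3
    cv2.imwrite(f"pics/crop_{n}.png",cv2.resize(c["img"][x[1]:x[3],x[0]:x[2]],None,fx=k,fy=k,interpolation=cv2.INTER_CUBIC))
E
```

```text
top g [324.3 187.7] 39 z.04 [0.6547 0.1097] z.006 [0.663  0.1099]
top g [426.8 199. ] 50 z.04 [ 0.6251 -0.2322] z.006 [ 0.6328 -0.2401]
top g [428.4 209. ] 157 z.04 [ 0.5913 -0.237 ] z.006 [ 0.5982 -0.245 ]
top g [306.6 210.7] 41 z.04 [0.5753 0.1661] z.006 [0.5818 0.1677]
top g [330.9 214.1] 41 z.04 [0.5657 0.0855] z.006 [0.572  0.0852]
top g [432.5 228.2] 162 z.04 [ 0.5274 -0.2492] z.006 [ 0.5327 -0.2576]
top g [436.8 247.7] 169 z.04 [ 0.4635 -0.2616] z.006 [ 0.4673 -0.2703]
top g [381.8 255.2] 13 z.04 [ 0.4347 -0.0825] z.006 [ 0.4378 -0.0869]
top g [439.4 268.8] 27 z.04 [ 0.3957 -0.2687] z.006 [ 0.3978 -0.2775]
top r [279.4 191.3] 54 z.04 [0.6388 0.2589] z.006 [0.6468 0.2627]
top r [352.9 190.5] 37 z.04 [0.6478 0.0138] z.006 [0.656  0.0117]
top r [384.7 193.5] 39 z.04 [ 0.6401 -0.0921] z.006 [ 0.6481 -0.0967]
top r [277.6 201. ] 178 z.04 [0.6055 0.2634] z.006 [0.6127 0.2673]
top r [273.6 219.8] 181 z.04 [0.5417 0.2739] z.006 [0.5474 0.278 ]
top r [269.3 239. ] 186 z.04 [0.478  0.2847] z.006 [0.4821 0.2891]
top r [171.2 262.7] 116 z.04 [0.392  0.6003] z.006 [0.3941 0.6123]
top r [35
[... 972 characters left out ...]
scene r [308.5 139.2] 35 z.04 [0.4322 0.2777] z.006 [0.4132 0.3029]
scene r [323.5 151.4] 145 z.04 [0.4954 0.2661] z.006 [0.4784 0.291 ]
scene r [339.2 163.8] 157 z.04 [0.5582 0.2556] z.006 [0.5431 0.2801]
scene r [358.6 178.7] 256 z.04 [0.6326 0.2441] z.006 [0.6198 0.2683]
scene r [248.6 191.9] 16 z.04 [0.4172 0.0256] z.006 [0.3977 0.0431]
scene r [  3.6 221. ] 108 z.04 [-0.0228 -0.4205] z.006 [-0.0558 -0.4167]
scene r [313.4 238.4] 62 z.04 [0.6469 0.0125] z.006 [0.6345 0.0296]
scene r [285.4 266. ] 69 z.04 [ 0.6389 -0.0929] z.006 [ 0.6263 -0.0791]
scene r [ 56.  371.9] 237 z.04 [ 0.4019 -0.5859] z.006 [ 0.3819 -0.5873]
scene r [  8.6 376. ] 34 z.04 [ 0.3289 -0.6491] z.006 [ 0.3068 -0.6524]
```

View pics/crop_scene.png

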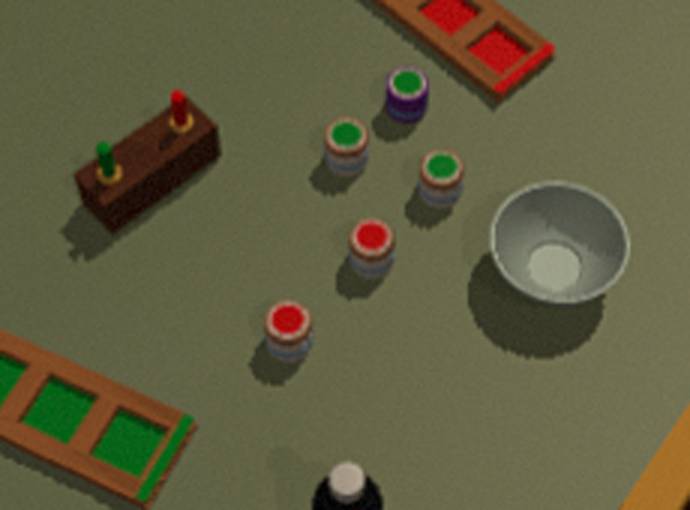

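View pics/crop_top.png

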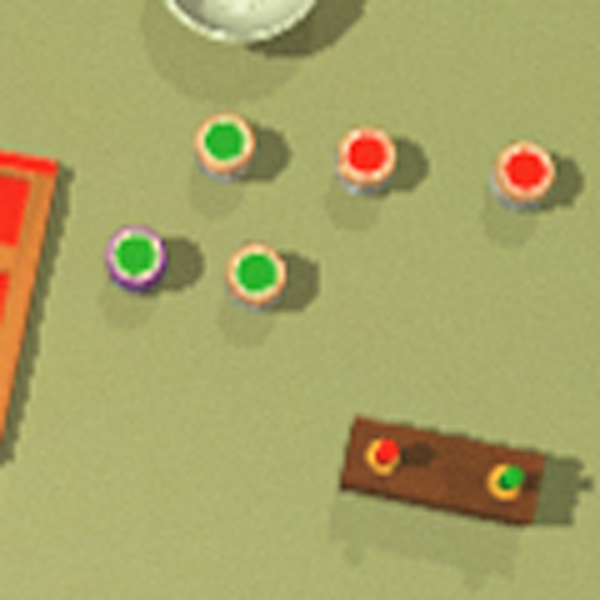

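Candidates for green: top (324,188) and (331,214) have white bodies with a blue band and cork lid, so they fit. (307,211) has a purple body, so it is the decoy and I leave it alone. The enlarged crop confirms this. The reds are (353,191) and (385,194), which makes four pots. I start with the red pot at (0.640,-0.0925).

```bash
cat >> h.py <<'E'
def plan(target,yaw=None):
    s=r.read_state(); M=R.from_quat(s["eef_rot"]).as_matrix()
    cur=np.degrees(np.arctan2(M[1,0],M[0,0]))
    t=0 if yaw is None else -((yaw-cur+180)%360-180)
    print("tcp",s["ee_pos"].round(4),"yaw %.1f tilt %.2f"%(cur,np.degrees(np.arccos(-M[2,2]))),"shift",tool(target).round(1),"turn %.1f"%t)
E
python3 -c "
from h import *
plan([.6395,-.0925,.12],-10)"
```

```text
tcp [ 0.1839 -0.5972  0.2222] yaw 17.1 tilt 0.03 shift [ 583.9 -348.1  102.4] turn 27.1
```

```bash
python3 -m crank '[[0.4,[300,-180,0],27],[0.4,[300,-180,0],27],[0.4,[300,-180,0],27],[0.4,[300,-180,0],27],[0.4,[300,-180,0],27],[0.4,[300,-180,0],27],[0.4,[300,-180,0],27],[0.4,[300,-180,0],27],[0.4,[584,-348,0],27],[0.4,[584,-348,0],27],[0.4,[584,-348,0],27],[0.4,[584,-348,0],27]]' 10; python3 -c "
from h import *
plan([.6395,-.0925,.12],-10)"
```

```text
time: 1.25
ee_pos: [0.5167, -0.2276, 0.2228]
eef_rot: [0.996, -0.086, 0.0, 0.0]
ft_force: [0.1, -0.5, 0.8]
width: 0.0608
tcp [ 0.5167 -0.2276  0.2228] yaw -9.9 tilt 0.03 shift [  97.7 -154.2  102.8] turn 0.1
```

```bash
python3 -m crank '[[0.4,[98,-154,0],0],[0.4,[98,-154,0],0],[0.4,[98,-154,0],0],[0.4,[98,-154,0],0],[0.4,[98,-154,0],0],[0.4,[98,-154,60],0],[0.4,[98,-154,100],0],[0.4,[98,-154,100],0],[0.4,[98,-154,100],0],[0.4,[98,-154,100],0]]'; python3 - <<'E'
from h import *
plan([.6395,-.0925,.014],-10)
c=cam("wrist"); cv2.imwrite("pics/w1.png",c["img"])
for ce,a in blobs(c,"r",30): print(ce,a,ray(c,ce,.041))
print(proj(c,[.6395,-.0925,.041]))
E
```

```text
time: 2.08
ee_pos: [0.6384, -0.0944, 0.1223]
eef_rot: [0.996, -0.086, -0.001, -0.0]
ft_force: [0.9, -0.3, 0.6]
width: 0.0614
tcp [ 0.6384 -0.0944  0.1223] yaw -9.9 tilt 0.08 shift [  0.9  -2.1 108.3] turn 0.1
[319.31314623 206.54948301] 677 [ 0.63953827 -0.09271107  0.041     ]
[199.45886076 217.90822785] 632 [0.64739492 0.01319281 0.041     ]
[  9.74725275 250.41758242] 182 [0.64700197 0.20307825 0.041     ]
[  5.1322314  264.87603306] 121 [0.63354706 0.21538657 0.041     ]
[319.08106199 206.63107731]
```

View pics/w1.png

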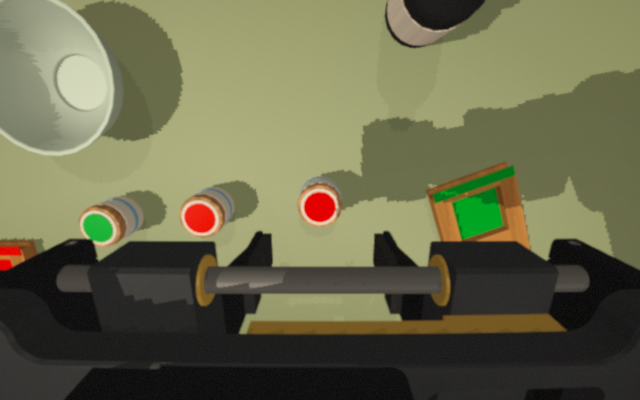

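The wrist picture shows the red pot at (319,207), between the fingers, and it agrees with the top-view position to under a millimetre. I descend and grip.

```bash
python3 -m crank '[[0.4,[1,-2,40],0],[0.4,[1,-2,75],0],[0.4,[1,-2,98],0],[0.4,[1,-2,108],0],[0.4,[1,-2,108],0],[0.4,[1,-2,108],0],[-1,[1,-2,108],0],[-1,[1,-2,108],0],[-1,[1,-2,108],0],[-1,[1,-2,108],0],[-1,[1,-2,108],0],[-1,[1,-2,108],0]]' 15; python3 -m crank '[[-1,[0,0,0],0],[-1,[0,0,-30],0],[-1,[0,0,-70],0],[-1,[0,0,-110],0],[-1,[0,0,-130],0],[-1,[0,0,-130],0],[-1,[0,0,-130],0]]'; python3 -c "
from h import *
plan([.6105,.268,.14],-9.7)"
```

```text
time: 3.13
ee_pos: [0.6405, -0.0927, 0.0155]
eef_rot: [0.996, -0.086, 0.001, 0.0]
ft_force: [-1.2, 0.2, 6.3]
width: 0.0394
time: 3.72
ee_pos: [0.6406, -0.0927, 0.1457]
eef_rot: [0.996, -0.086, 0.001, 0.0]
ft_force: [-0.5, -0.0, -2.2]
width: 0.0393
tcp [ 0.6406 -0.0927  0.1457] yaw -9.9 tilt 0.13 shift [ -91.6 -350.2    5.4] turn -0.2
```

```bash
python3 -m crank '[[-1,[-92,-350,0],0],[-1,[-92,-350,0],0],[-1,[-92,-350,0],0],[-1,[-92,-350,0],0],[-1,[-92,-350,0],0],[-1,[-92,-350,0],0],[-1,[-92,-350,0],0],[-1,[-92,-350,0],0],[-1,[-92,-350,0],0],[-1,[-92,-350,0],0],[-1,[-92,-350,0],0],[-1,[-92,-350,0],0]]'; python3 - <<'E'
from h import *
plan([.6105,.268,.0215],-9.7)
for n in ("wrist","top"):
    c=cam(n); cv2.imwrite(f"pics/{n}2.png",c["img"] if n=="wrist" else cv2.resize(c["img"][160:290,220:460],None,fx=3,fy=3))
    for ce,a in blobs(c,"r",30): print(n,ce,a,ray(c,ce,.006),ray(c,ce,.041))
E
```

```text
time: 4.72
ee_pos: [0.609, 0.267, 0.1427]
eef_rot: [0.996, -0.086, -0.001, 0.001]
ft_force: [0.6, -0.4, -0.4]
width: 0.0394
tcp [0.609  0.267  0.1427] yaw -9.9 tilt 0.16 shift [  1.5  -1.5 121.2] turn -0.2
wrist [595.71893491 112.49704142] 676 [ 0.6421252  -0.01808359  0.006     ] [0.64715968 0.01368893 0.041     ]
wrist [320.68877551 158.61352041] 784 [0.64294662 0.26173212 0.006     ] [0.64788489 0.26073213 0.041     ]
wrist [321.08533333 190.0736    ] 1875 [0.61044046 0.26705783 0.006     ] [0.61918592 0.26543409 0.041     ]
wrist [322.46573427 258.62377622] 715 [0.5320135  0.27932291 0.006     ] [0.54994446 0.27626266 0.041     ]
wrist [321.88361409 307.65849923] 653 [0.46844924 0.29115385 0.006     ] [0.49382496 0.28670794 0.041     ]
top [353.  190.5] 38 [0.65588721 0.01146891 0.006     ] [0.64766188 0.01355295 0.041     ]
top [271.3490566 221.4245283] 106 [0.54178401 0.28527285 0.006     ] [0.53623405 0.280937   0.041     ]
top [269.30319149 239.0212766 ] 188 [0.48204088 0.28920639 0.006     ] [0.47789172 0.28477832 0.041     ]
top [171.24347826 262.89565217] 115 [0.39342386 0.61200389 0.006     ] [0.3913525  0.60000719 0.041     ]
top [266.4 259.7] 30 [0.41292969 0.29543104 0.006     ] [0.41040098 0.29085702 0.041     ]
top [554.171278   275.83992095] 1518 [ 0.3833451  -0.65876499  0.006     ] [ 0.38151006 -0.64096597  0.041     ]
```

View pics/wrist2.png

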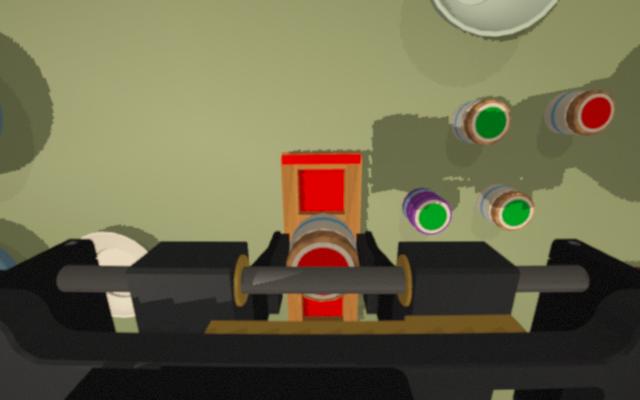

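The wrist view puts the far red nest at (321,190), which is (0.6104,0.267). The pot is in hand above it, so I lower and release.

```bash
python3 -m crank '[[-1,[1,-1,40],0],[-1,[1,-1,75],0],[-1,[1,-1,98],0],[-1,[1,-1,110],0],[-1,[1,-1,116],0],[-1,[1,-1,120],0],[-1,[1,-1,120],0],[-1,[1,-1,120],0]]'; python3 -m crank '[[-0.1,[0,0,0],0],[-0.1,[0,0,0],0],[0.2,[0,0,0],0],[0.3,[0,0,-2],0],[0.4,[0,0,-40],0],[0.4,[0,0,-80],0],[0.4,[0,0,-120],0],[0.4,[0,0,-120],0],[0.4,[0,0,-120],0]]'; python3 - <<'E'
from h import *
plan([.6472,.0135,.135],-9.7)
c=cam("wrist"); cv2.imwrite("pics/w3.png",c["img"])
for ce,a in blobs(c,"r",30): print(ce,a,ray(c,ce,.006),ray(c,ce,.047))
E
```

```text
time: 5.48
ee_pos: [0.6115, 0.2691, 0.0261]
eef_rot: [0.996, -0.086, 0.001, -0.001]
ft_force: [0.6, -0.5, -0.4]
width: 0.0393
time: 6.23
ee_pos: [0.6121, 0.2698, 0.1481]
eef_rot: [0.996, -0.086, 0.003, -0.001]
ft_force: [0.2, 0.2, -1.6]
width: 0.0604
tcp [0.6121 0.2698 0.1481] yaw -9.9 tilt 0.34 shift [ 78.5 246.5  12.7] turn -0.2
[594.31134969 116.5       ] 652 [ 0.64189248 -0.01765363  0.006     ] [0.64795558 0.01906427 0.047     ]
[324.77548209 161.3292011 ] 726 [0.64284783 0.26151891 0.006     ] [0.64878241 0.26068227 0.047     ]
[328.50220264 180.5154185 ] 454 [0.62216858 0.26110159 0.006     ] [0.63088495 0.2603211  0.047     ]
[323.93913043 203.6626087 ] 575 [0.59789297 0.27020338 0.006     ] [0.60987492 0.2681985  0.047     ]
[325.22238061 249.39771917] 1403 [0.54452839 0.27799316 0.006     ] [0.56368898 0.27494039 0.047     ]
[325.44685714 304.896     ] 875 [0.47253947 0.29011621 0.006     ] [0.50138407 0.28543265 0.047     ]
```

View pics/w3.png

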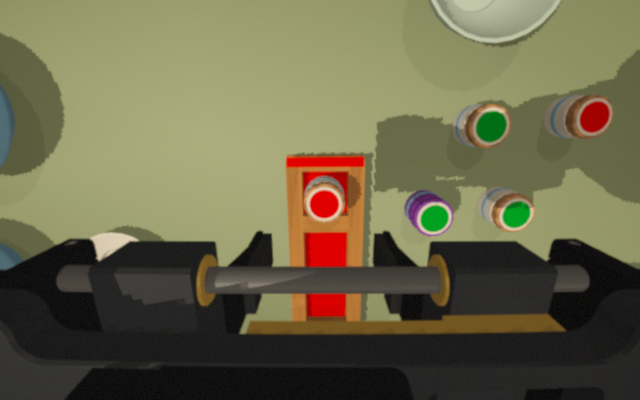

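The pot stands upright in the far red nest, with its tag at (324,204). Next is the second red pot.

```bash
python3 -m crank '[[0.4,[78,246,0],0],[0.4,[78,246,0],0],[0.4,[78,246,0],0],[0.4,[78,246,0],0],[0.4,[78,246,0],0],[0.4,[78,246,0],0],[0.4,[78,246,30],0],[0.4,[78,246,50],0],[0.4,[78,246,50],0],[0.4,[78,246,50],0]]'; python3 - <<'E'
from h import *
plan([.6472,.0135,.0145],-9.7)
c=cam("wrist"); cv2.imwrite("pics/w4.png",c["img"])
for ce,a in blobs(c,"r",30): print(ce,a,ray(c,ce,.041))
for ce,a in blobs(c,"g",30): print("g",ce,a,ray(c,ce,.041))
E
```

```text
time: 7.12
ee_pos: [0.6438, 0.0135, 0.0928]
eef_rot: [0.996, -0.086, -0.002, -0.0]
ft_force: [-0.6, 0.1, 1.0]
width: 0.0611
tcp [0.6438 0.0135 0.0928] yaw -9.8 tilt 0.23 shift [ 3.7 -0.7 78.2] turn -0.1
[320.64833906 214.46162658] 873 [0.64745   0.0133479 0.041    ]
[ 29.23529412 251.87867647] 272 [0.65626743 0.25648739 0.041     ]
g [605.34517045 180.58664773] 704 [ 0.63666718 -0.20579369  0.041     ]
g [612.2176259  209.53717026] 1668 [ 0.61158944 -0.21390918  0.041     ]
g [199.4404908  226.15828221] 815 [0.65414962 0.1082809  0.041     ]
g [627.76045627 257.97718631] 263 [ 0.56500738 -0.23274601  0.041     ]
g [256.90793651 315.41269841] 315 [0.56631273 0.08337412 0.041     ]
```

View pics/w4.png

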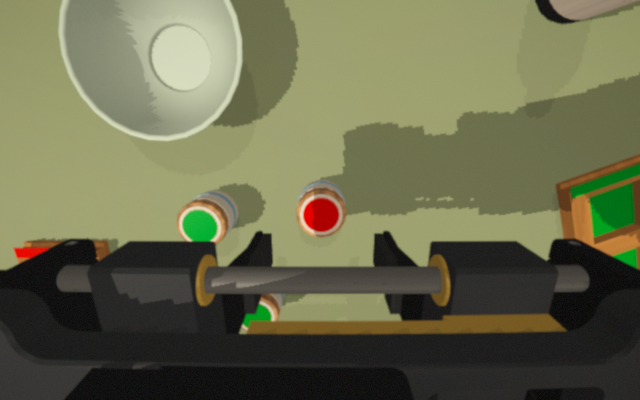

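The red pot at (321,214) is centred between the fingers and clear of the green one at (199,226). I grip it and lift.

```bash
python3 -m crank '[[0.4,[3,-1,35],0],[0.4,[3,-1,65],0],[0.4,[3,-1,78],0],[0.4,[3,-1,78],0],[0.4,[3,-1,78],0],[0.4,[3,-1,78],0],[-1,[3,-1,78],0],[-1,[3,-1,78],0],[-1,[3,-1,78],0],[-1,[3,-1,78],0],[-1,[3,-1,78],0],[-1,[3,-1,78],0]]' 15; python3 -m crank '[[-1,[0,0,0],0],[-1,[0,0,-30],0],[-1,[0,0,-70],0],[-1,[0,0,-110],0],[-1,[0,0,-130],0],[-1,[0,0,-130],0],[-1,[0,0,-130],0]]'; python3 -c "
from h import *
plan([.545,.2785,.14],-9.7)"
```

```text
time: 8.17
ee_pos: [0.6487, 0.0135, 0.0171]
eef_rot: [0.996, -0.086, 0.0, 0.0]
ft_force: [-1.0, 0.4, 4.4]
width: 0.0401
time: 8.75
ee_pos: [0.6489, 0.0136, 0.1475]
eef_rot: [0.996, -0.086, 0.001, 0.0]
ft_force: [-0.1, 0.3, -1.9]
width: 0.0396
tcp [0.6489 0.0136 0.1475] yaw -9.9 tilt 0.12 shift [-147.8 -243.2    7.2] turn -0.2
```

```bash
python3 -m crank '[[-1,[-148,-243,0],0],[-1,[-148,-243,0],0],[-1,[-148,-243,0],0],[-1,[-148,-243,0],0],[-1,[-148,-243,0],0],[-1,[-148,-243,0],0],[-1,[-148,-243,0],0],[-1,[-148,-243,0],0],[-1,[-148,-243,0],0],[-1,[-148,-243,0],0]]'; python3 - <<'E'
from h import *
plan([.545,.2785,.022],-9.7)
c=cam("wrist"); cv2.imwrite("pics/w5.png",c["img"])
for ce,a in blobs(c,"r",30): print(ce,a,ray(c,ce,.006),ray(c,ce,.047))
E
```

```text
time: 9.58
ee_pos: [0.5439, 0.2773, 0.1448]
eef_rot: [0.996, -0.086, -0.001, 0.001]
ft_force: [0.2, -1.4, -1.6]
width: 0.0397
tcp [0.5439 0.2773 0.1448] yaw -9.9 tilt 0.15 shift [  1.1  -1.6 122.8] turn -0.2
[319.30429864  87.5520362 ] 884 [0.64519285 0.26154119 0.006     ] [0.6417572  0.26180979 0.047     ]
[325.91599354 113.34894992] 619 [0.62052959 0.25933216 0.006     ] [0.62045339 0.25990166 0.047     ]
[318.36870748 127.85578231] 735 [0.60812546 0.26907877 0.006     ] [0.60973886 0.26832065 0.047     ]
[300.07272727 144.43636364] 55 [0.59526338 0.29013865 0.006     ] [0.59862876 0.28651191 0.047     ]
[320.58059299 189.37520216] 1855 [0.54564702 0.27788854 0.006     ] [0.55577078 0.27593042 0.047     ]
[322.52145644 258.10403121] 769 [0.46645098 0.28966583 0.006     ] [0.48736225 0.2861035  0.047     ]
[626.94674556 257.44970414] 338 [ 0.40252999 -0.06290701  0.006     ] [ 0.43214812 -0.01844442  0.047     ]
[311.0877193  303.05263158] 57 [0.41038115 0.31328684 0.006     ] [0.43892985 0.30650703 0.047     ]
[332.8627451  303.03921569] 51 [0.40589688 0.28776045 0.006     ] [0.4350564  0.28445765 0.047     ]
```

View pics/w5.png

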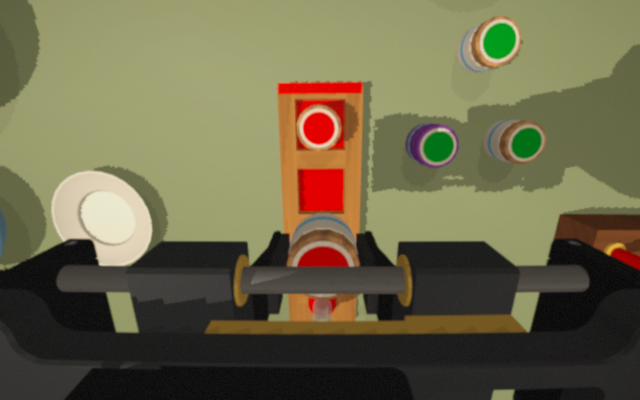

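The middle red nest is empty at (321,189), which is (0.5456,0.278). I lower the pot there.

```bash
python3 -m crank '[[-1,[1,-1,40],0],[-1,[1,-1,75],0],[-1,[1,-1,98],0],[-1,[1,-1,110],0],[-1,[1,-1,116],0],[-1,[1,-1,121],0],[-1,[1,-1,121],0],[-1,[1,-1,121],0],[-1,[1,-1,121],0]]'; python3 -m crank '[[-0.1,[0,0,0],0],[-0.1,[0,0,0],0],[0.2,[0,0,0],0],[0.3,[0,0,-2],0],[0.4,[0,0,-40],0],[0.4,[0,0,-80],0],[0.4,[0,0,-120],0],[0.4,[0,0,-120],0],[0.4,[0,0,-120],0]]'; python3 - <<'E'
from h import *
plan([.654,.1085,.135],10.8)
c=cam("top"); cv2.imwrite("pics/t6.png",cv2.resize(c["img"][130:290,240:460],None,fx=3,fy=3))
for ce,a in blobs(c,"g",30): print("g",ce,a,ray(c,ce,.041))
c=cam("wrist"); cv2.imwrite("pics/w6.png",c["img"])
for ce,a in blobs(c,"r",30): print(ce,a,ray(c,ce,.006),ray(c,ce,.047))
E
```

```text
time: 10.38
ee_pos: [0.5463, 0.2795, 0.027]
eef_rot: [0.996, -0.086, 0.001, -0.0]
ft_force: [0.9, 0.7, -1.7]
width: 0.0395
time: 11.13
ee_pos: [0.5468, 0.2801, 0.1487]
eef_rot: [0.996, -0.086, 0.002, -0.001]
ft_force: [-0.2, -0.3, -1.4]
width: 0.0605
tcp [0.5468 0.2801 0.1487] yaw -9.9 tilt 0.32 shift [135.  150.7  13.8] turn -20.7
g [324.31578947 187.81578947] 38 [0.6544086  0.10946756 0.041     ]
g [426.55769231 199.03846154] 52 [ 0.62484174 -0.2314808   0.041     ]
g [428.40764331 208.98089172] 157 [ 0.59131047 -0.23695032  0.041     ]
g [306.63157895 210.68421053] 38 [0.57520801 0.1659324  0.041     ]
g [330.87804878 214.12195122] 41 [0.56573957 0.08551223 0.041     ]
g [432.49079755 228.18404908] 163 [ 0.52742493 -0.24908761  0.041     ]
g [436.70414201 247.72781065] 169 [ 0.46349581 -0.26146484  0.041     ]
[323.20227273  90.12613636] 880 [0.6449042  0.26046481 0.006     ] [0.64170769 0.26109549 0.047     ]
[328.58614865 116.23817568] 592 [0.61987807 0.25941491 0.006     ] [0.62006926 0.26018772 0.047     ]
[321.33425798 130.06796117] 721 [0.60793074 0.26881316 0.006     ] [0.60973919 0.26831376 0.047     ]
[302.86440678 146.38983051] 59 [0.5952131  0.29013058 0.006     ] [0.5987431  0.28674551 0.047     ]
[325.69094923 178.94922737] 453 [0.55792243 0.27298375 0.006     ] [0.56650033 0.27191979 0.047     ]
[322.62244898 203.13265306] 588 [0.53242838 0.280707   0.006     ] [0.54445733 0.27859757 0.047     ]
[323.6366782  248.88096886] 1445 [0.47936841 0.28882887 0.006     ] [0.49857991 0.28562001 0.047     ]
[627.64882943 258.22073579] 299 [ 0.40356408 -0.062027    0.006     ] [ 0.43303695 -0.01774172  0.047     ]
[324.06302521 299.73109244] 238 [0.41398046 0.29968115 0.006     ] [0.4420433  0.29500325 0.047     ]
```

View pics/w6.png

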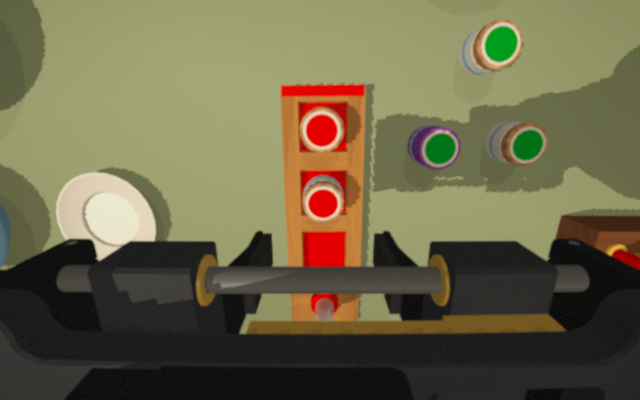

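Both red pots now stand in nests, at wrist (321,130) and (322,203). Next is the green pot with the white body at (0.654,0.109).

```bash
python3 -m crank '[[0.4,[135,151,0],-20],[0.4,[135,151,0],-20],[0.4,[135,151,0],-20],[0.4,[135,151,0],-20],[0.4,[135,151,0],-20],[0.4,[135,151,0],-20],[0.4,[135,151,30],-20],[0.4,[135,151,50],-20],[0.4,[135,151,50],-20],[0.4,[135,151,50],-20],[0.4,[135,151,50],-20]]'; python3 - <<'E'
from h import *
c=cam("wrist"); cv2.imwrite("pics/w7.png",c["img"])
plan([.6542,.1088,.0145],10.8)
for ce,a in blobs(c,"g",30): print("g",ce,a,ray(c,ce,.041))
E
```

```text
time: 12.15
ee_pos: [0.6526, 0.1077, 0.0962]
eef_rot: [0.996, 0.088, 0.0, -0.0]
ft_force: [-0.3, -0.1, 1.0]
width: 0.0612
tcp [0.653  0.1077 0.0968] yaw 10.1 tilt 0.08 shift [ 1.2 -0.8 82.3] turn -0.7
g [320.68327402 215.16844603] 843 [0.65427066 0.10843775 0.041     ]
g [329.07446809 312.13191489] 470 [0.56791843 0.08581511 0.041     ]
```

View pics/w7.png

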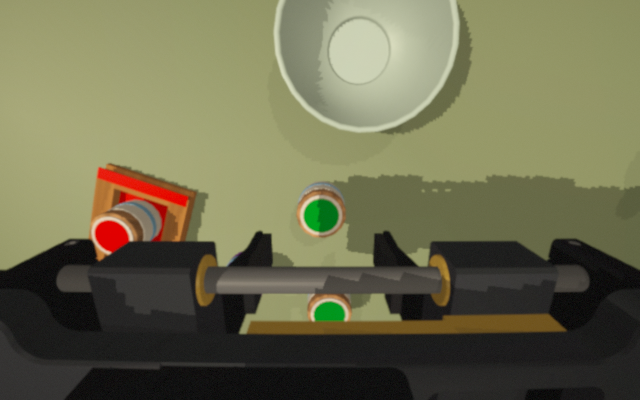

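The wrist picture shows the green pot with the white body and cork lid at (321,215), centred between the fingers. I grip it.

```bash
python3 -m crank '[[0.4,[1,-1,35],0],[0.4,[1,-1,65],0],[0.4,[1,-1,82],0],[0.4,[1,-1,82],0],[0.4,[1,-1,82],0],[0.4,[1,-1,82],0],[-1,[1,-1,82],0],[-1,[1,-1,82],0],[-1,[1,-1,82],0],[-1,[1,-1,82],0],[-1,[1,-1,82],0],[-1,[1,-1,82],0]]' 15; python3 -m crank '[[-1,[0,0,0],0],[-1,[0,0,-30],0],[-1,[0,0,-70],0],[-1,[0,0,-110],0],[-1,[0,0,-130],0],[-1,[0,0,-130],0],[-1,[0,0,-130],0]]'; python3 -c "
from h import *
plan([.596,-.244,.14],10.8)"
```

```text
time: 13.2
ee_pos: [0.6536, 0.1084, 0.0141]
eef_rot: [0.996, 0.088, 0.0, 0.0]
ft_force: [-0.8, -1.2, 4.4]
width: 0.0398
time: 13.78
ee_pos: [0.6538, 0.1085, 0.1445]
eef_rot: [0.996, 0.088, 0.001, 0.0]
ft_force: [-0.7, 0.0, -2.8]
width: 0.0394
tcp [0.6538 0.1085 0.1445] yaw 10.1 tilt 0.11 shift [-118.8  336.8    4.3] turn -0.7
```

```bash
python3 -m crank '[[-1,[-119,337,0],-1],[-1,[-119,337,0],-1],[-1,[-119,337,0],-1],[-1,[-119,337,0],-1],[-1,[-119,337,0],-1],[-1,[-119,337,0],-1],[-1,[-119,337,0],-1],[-1,[-119,337,0],-1],[-1,[-119,337,0],-1],[-1,[-119,337,0],-1],[-1,[-119,337,0],-1],[-1,[-119,337,0],-1]]'; python3 - <<'E'
from h import *
c=cam("wrist"); cv2.imwrite("pics/w8.png",c["img"])
plan([.596,-.244,.021],10.8)
for ce,a in blobs(c,"g",30): print("g",ce,a,ray(c,ce,.006))
E
```

```text
time: 14.78
ee_pos: [0.5949, -0.2429, 0.1419]
eef_rot: [0.995, 0.097, -0.001, -0.001]
ft_force: [0.5, 0.2, -1.3]
width: 0.0391
tcp [ 0.5953 -0.2423  0.1424] yaw 11.2 tilt 0.12 shift [  0.5   2.  121.4] turn 0.4
g [323.2230014  159.98176718] 713 [ 0.62735207 -0.23805378  0.006     ]
g [322.95302013 190.67225951] 1788 [ 0.59579339 -0.24399558  0.006     ]
g [322.23724792 257.55041518] 843 [ 0.51990862 -0.25813905  0.006     ]
g [322.25490196 307.18627451] 714 [ 0.45598256 -0.27071606  0.006     ]
g [130.02255639 327.33082707] 133 [ 0.37892872 -0.04368731  0.006     ]
```

View pics/w8.png

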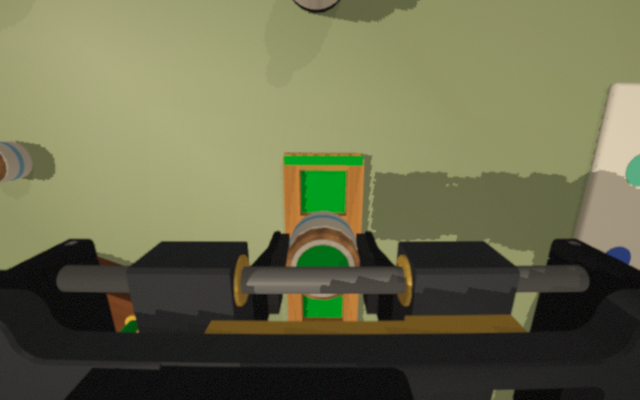

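The far green nest at (323,191) matches (0.596,-0.244), so I place the pot. A pot body shows at the left edge at (10,160), and I will check with the top view whether something moved.

```bash
python3 -m crank '[[-1,[0,1,40],0],[-1,[0,1,75],0],[-1,[0,1,98],0],[-1,[0,1,110],0],[-1,[0,1,116],0],[-1,[0,1,121],0],[-1,[0,1,121],0],[-1,[0,1,121],0],[-1,[0,1,121],0]]'; python3 -m crank '[[-0.1,[0,0,0],0],[-0.1,[0,0,0],0],[0.2,[0,0,0],0],[0.3,[0,0,-2],0],[0.4,[0,0,-40],0],[0.4,[0,0,-80],0],[0.4,[0,0,-120],0],[0.4,[0,0,-120],0],[0.4,[0,0,-120],0]]'; python3 - <<'E'
from h import *
c=cam("wrist"); a=c["img"]
for ce,s in blobs(c,"g",30): print("w",ce,s,ray(c,ce,.047))
for n in("top","scene"):
    c=cam(n)
    for k in "gr":
        for ce,s in blobs(c,k,20): print(n,k,ce,s,ray(c,ce,.041)[:2].round(4))
    if n=="top": b=cv2.resize(c["img"][130:290,240:460],(640,465))
cv2.imwrite("pics/w9.png",cv2.resize(np.vstack([a,b]),(440,594)))
E
```

```text
time: 15.58
ee_pos: [0.5966, -0.2455, 0.0241]
eef_rot: [0.995, 0.097, 0.001, 0.001]
ft_force: [0.3, -0.8, -0.6]
width: 0.0396
time: 16.33
ee_pos: [0.5973, -0.2458, 0.146]
eef_rot: [0.995, 0.097, 0.003, 0.001]
ft_force: [0.5, -0.2, -0.3]
width: 0.0602
w [318.86705202 162.01300578] 692 [ 0.63326791 -0.23677143  0.047     ]
w [312.4056338  182.17746479] 355 [ 0.61412087 -0.23448152  0.047     ]
w [321.30169492 202.82372881] 590 [ 0.59649822 -0.24613313  0.047     ]
w [319.01263001 249.99702823] 1346 [ 0.54922012 -0.25306399  0.047     ]
w [318.9350057  304.91790194] 877 [ 0.48824775 -0.26469589  0.047     ]
top g [306.58536585 210.65853659] 41 [0.5753 0.1661]
top g [330.87804878 214.12195122] 41 [0.5657 0.0855]
top g [432.45061728 228.17901235] 162 [ 0.5274 -0.249 ]
top g [436.71428571 247.74404762] 168 [ 0.4634 -0.2615]
top g [439.40740741 268.77777778] 27 [ 0.3957 -0.2687]
top r [279.44444444 191.25925926] 54 [0.6388 0.2589]
top r [282.67857143 201.35714286] 28 [0.6047 0.2466]
top r [276.         199.24390244] 41 [0.6113 0.2691]
top r [278.58064516 219.83870968] 31 [0.5421 0.2573]
top
[... 528 characters left out ...]
 [230.41558442 301.85714286] 77 [ 0.5937 -0.2448]
scene g [244.45794393 312.3364486 ] 107 [ 0.6376 -0.245 ]
scene g [241.8  305.05] 20 [ 0.6206 -0.235 ]
scene r [358.8989899   81.11111111] 99 [0.4117 0.5771]
scene r [308.37142857 139.22857143] 35 [0.432  0.2775]
scene r [323.48979592 151.45578231] 147 [0.4955 0.266 ]
scene r [339.58536585 155.34146341] 41 [0.5413 0.282 ]
scene r [356.61363636 168.11363636] 44 [0.607  0.2723]
scene r [364.18556701 182.1443299 ] 97 [0.6517 0.2433]
scene r [  3.64545455 221.        ] 110 [-0.0228 -0.4204]
scene r [ 61.92 370.94] 50 [ 0.4103 -0.5773]
scene r [  9.02777778 375.61111111] 36 [ 0.3289 -0.6481]
scene r [ 53.33333333 396.14814815] 27 [ 0.4391 -0.6206]
```

View pics/w9.png

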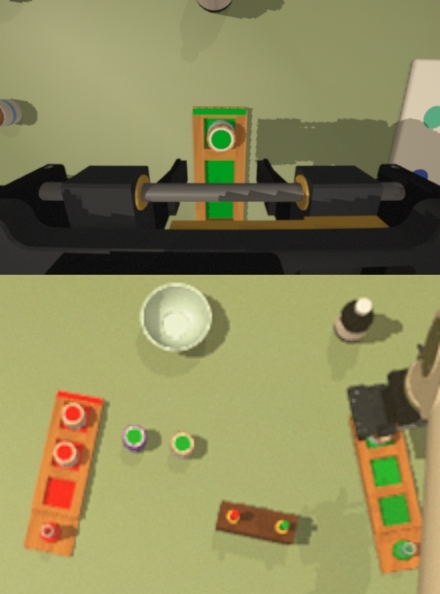

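The green pot is upright in its nest, with its tag at (321,203). The top view shows only the last green pot and the purple decoy left on the felt, both unmoved. I go for (0.565,0.085).

```bash
python3 -c "
from h import *
plan([.565,.085,.095],10.8)"
```

```text
tcp [ 0.5948 -0.2451  0.1413] yaw 11.1 tilt 0.11 shift [  34.4 -329.7   46.6] turn 0.3
```

```bash
python3 -m crank '[[0.4,[34,-330,0],0],[0.4,[34,-330,0],0],[0.4,[34,-330,0],0],[0.4,[34,-330,0],0],[0.4,[34,-330,0],0],[0.4,[34,-330,0],0],[0.4,[34,-330,0],0],[0.4,[34,-330,0],0],[0.4,[34,-330,20],0],[0.4,[34,-330,46],0],[0.4,[34,-330,46],0],[0.4,[34,-330,46],0]]'; python3 - <<'E'
from h import *
c=cam("wrist"); cv2.imwrite("pics/w10.png",c["img"])
plan([.565,.085,.0145],10.8)
for ce,a in blobs(c,"g",30): print("g",ce,a,ray(c,ce,.041))
E
```

```text
time: 17.48
ee_pos: [0.5638, 0.0846, 0.0948]
eef_rot: [0.995, 0.097, -0.002, -0.0]
ft_force: [0.1, -0.9, -0.1]
width: 0.061
tcp [0.5649 0.0846 0.0963] yaw 11.1 tilt 0.10 shift [ 0.3 -0.4 81.8] turn 0.3
g [219.24209378 183.71646674] 917 [0.57551317 0.1652289  0.041     ]
g [320.78873239 215.30985915] 852 [0.5655218  0.08528969 0.041     ]
```

View pics/w10.png

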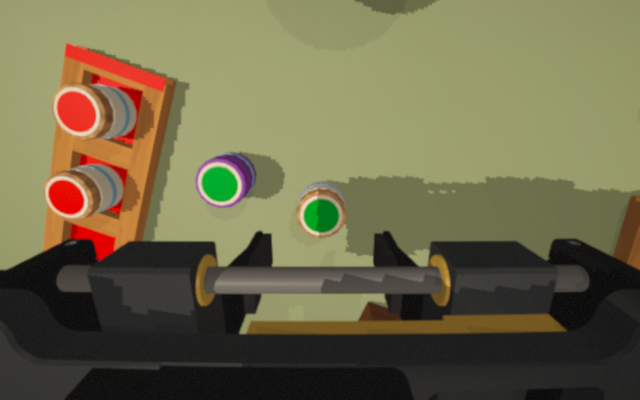

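The green pot with the white body at (321,215) is between the fingers, and the purple decoy at (219,184) stands clear. I grip it.

```bash
python3 -m crank '[[0.4,[0,0,35],0],[0.4,[0,0,65],0],[0.4,[0,0,82],0],[0.4,[0,0,82],0],[0.4,[0,0,82],0],[0.4,[0,0,82],0],[-1,[0,0,82],0],[-1,[0,0,82],0],[-1,[0,0,82],0],[-1,[0,0,82],0],[-1,[0,0,82],0],[-1,[0,0,82],0]]' 15; python3 -m crank '[[-1,[0,0,0],0],[-1,[0,0,-30],0],[-1,[0,0,-70],0],[-1,[0,0,-110],0],[-1,[0,0,-130],0],[-1,[0,0,-130],0],[-1,[0,0,-130],0]]'; python3 -c "
from h import *
plan([.5306,-.2565,.14],10.8)"
```

```text
time: 18.53
ee_pos: [0.5656, 0.0851, 0.0151]
eef_rot: [0.995, 0.097, 0.0, 0.0]
ft_force: [-1.3, -0.2, 5.9]
width: 0.0397
time: 19.12
ee_pos: [0.5658, 0.0851, 0.1454]
eef_rot: [0.995, 0.097, 0.001, 0.0]
ft_force: [0.1, -0.7, -1.0]
width: 0.0396
tcp [0.5658 0.0851 0.1454] yaw 11.1 tilt 0.12 shift [-100.4  328.4    5.4] turn 0.3
```

```bash
python3 -m crank '[[-1,[-100,328,0],0],[-1,[-100,328,0],0],[-1,[-100,328,0],0],[-1,[-100,328,0],0],[-1,[-100,328,0],0],[-1,[-100,328,0],0],[-1,[-100,328,0],0],[-1,[-100,328,0],0],[-1,[-100,328,0],0],[-1,[-100,328,0],0],[-1,[-100,328,0],0],[-1,[-100,328,0],0]]'; python3 - <<'E'
from h import *
c=cam("wrist"); cv2.imwrite("pics/w11.png",c["img"])
plan([.5306,-.2565,.0215],10.8)
for ce,a in blobs(c,"g",30): print("g",ce,a,ray(c,ce,.006))
E
```

```text
time: 20.12
ee_pos: [0.5303, -0.2543, 0.1434]
eef_rot: [0.995, 0.098, -0.001, -0.001]
ft_force: [0.2, -0.1, -0.2]
width: 0.0394
tcp [ 0.5305 -0.2541  0.1438] yaw 11.3 tilt 0.08 shift [ -0.3   2.5 122.3] turn 0.5
g [324.34682081  89.02427746] 865 [ 0.6296882  -0.23729944  0.006     ]
g [314.54308617 117.78957916] 499 [ 0.60166903 -0.23307013  0.006     ]
g [327.37278912 127.53197279] 735 [ 0.59496839 -0.24726768  0.006     ]
g [343.43902439 146.73170732] 41 [ 0.57965087 -0.26686394  0.006     ]
g [323.84913068 190.87492989] 1783 [ 0.53084143 -0.25645856  0.006     ]
g [322.14956737 257.73300371] 809 [ 0.45441238 -0.26970656  0.006     ]
g [312.48333333 304.06666667] 60 [ 0.39246115 -0.27023587  0.006     ]
g [333.59322034 303.83050847] 59 [ 0.39765933 -0.29471717  0.006     ]
```

View pics/w11.png

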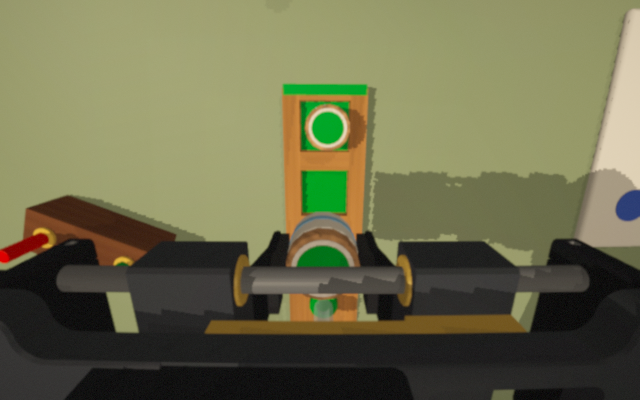

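The middle green nest is empty at (324,191), which is (0.5308,-0.2565). I lower the pot.

```bash
python3 -m crank '[[-1,[0,1,40],0],[-1,[0,1,75],0],[-1,[0,1,98],0],[-1,[0,1,110],0],[-1,[0,1,116],0],[-1,[0,1,121],0],[-1,[0,1,121],0],[-1,[0,1,121],0],[-1,[0,1,121],0]]'; python3 -m crank '[[-0.1,[0,0,0],0],[-0.1,[0,0,0],0],[0.2,[0,0,0],0],[0.3,[0,0,-2],0],[0.4,[0,0,-40],0],[0.4,[0,0,-80],0],[0.4,[0,0,-120],0],[0.4,[-70,0,-140],0],[0.4,[-70,0,-140],0],[0.4,[-70,0,-140],0],[0.4,[-70,0,-140],0]]'; python3 - <<'E'
from h import *
c=cam("wrist"); cv2.imwrite("pics/w12.png",c["img"])
for ce,s in blobs(c,"g",30): print("w",ce,s,ray(c,ce,.047))
E
```

```text
time: 20.92
ee_pos: [0.5315, -0.2573, 0.025]
eef_rot: [0.995, 0.097, 0.001, 0.001]
ft_force: [0.5, 0.5, -0.8]
width: 0.0392
time: 21.83
ee_pos: [0.461, -0.2717, 0.1648]
eef_rot: [0.995, 0.096, 0.0, 0.001]
ft_force: [0.7, 1.3, -0.4]
width: 0.0612
w [319.45504994  10.99445061] 901 [ 0.61984134 -0.23968532  0.047     ]
w [311.93191489  62.69574468] 470 [ 0.57867758 -0.24081415  0.047     ]
w [321.91372549  42.3124183 ] 765 [ 0.59640613 -0.24631414  0.047     ]
w [312.34474328 111.98288509] 409 [ 0.53774401 -0.24871954  0.047     ]
w [321.16453674 121.63738019] 626 [ 0.53086689 -0.25823973  0.047     ]
w [337.32075472 139.16981132] 53 [ 0.5181242  -0.27606846  0.047     ]
w [319.70525657 181.81789737] 1598 [ 0.47494272 -0.26752923  0.047     ]
w [102.23552894 197.51896208] 501 [ 0.41817666 -0.0561591   0.047     ]
w [319.56916996 234.92094862] 253 [ 0.42025601 -0.27780241  0.047     ]
```

View pics/w12.png

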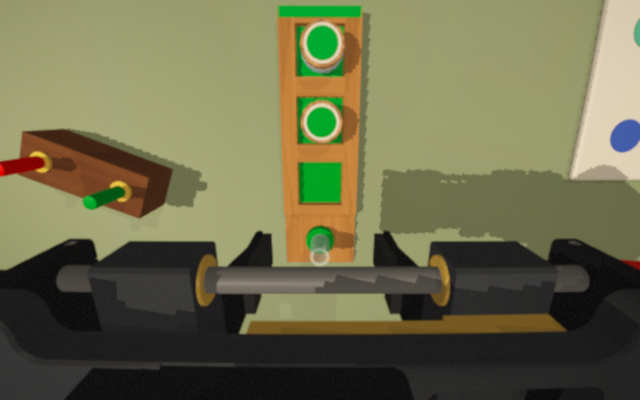

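All four pots are in nests. The pass vial mouth appears at about (319,256), and the rod collars at about (41,161) for red and (120,190) for green. I enlarge these and localise them.

```bash
python3 - <<'E'
from h import *
c=cam("wrist"); i=c["img"]
a=cv2.resize(i[120:220,0:190],None,fx=4,fy=4,interpolation=cv2.INTER_CUBIC)
b=cv2.resize(i[210:280,290:350],None,fx=6,fy=6,interpolation=cv2.INTER_CUBIC)
w=np.zeros((420+0,760+0,3),np.uint8); w[:400]=a; w[0:300,400:]=b[60:360,:]; cv2.imwrite("pics/z13.png",w)
h=cv2.cvtColor(i,cv2.COLOR_BGR2HSV)
m=cv2.inRange(h,(18,120,90),(32,255,255)); m[:,200:]=0
n,l,s,ce=cv2.connectedComponentsWithStats(m)
for k in range(1,n):
    if s[k,4]>15: print(s[k],ce[k],ray(c,ce[k],.053))
T=c["cam_to_world"]; print(T[:3,3])
# expected vials from nests
for lab,n0,n1,n2 in(("g",(.465,-.269),(.5308,-.2565),(.596,-.244)),("r",(.4803,.290),(.5455,.278),(.6104,.267))):
    n0,n1,n2=map(np.array,(n0,n1,n2)); d=(n2-n0)/np.linalg.norm(n2-n0); cen=(n0+n1+n2)/3
    v=cen-d*.133; print(lab,np.degrees(np.arctan2(d[1],d[0])),"vial",v,proj(c,[*v,.056]))
E
```

```text
[ 31 152  22  22 216] [ 43.64351852 161.56018519] [ 0.44674737 -0.00280174  0.053     ]
[109 181  24  22 234] [122.71794872 190.48290598] [ 0.43253932 -0.08011088  0.053     ]
[196 264   4  41 126] [197.76190476 284.84126984] [ 0.34268509 -0.16007983  0.053     ]
[ 0.53721705 -0.25692214  0.32657187]
g 10.804394597539257 vial [ 0.39995771 -0.28143174] [319.988266   258.37771476]
r -10.025565211359226 vial [0.41443089 0.30148698] [-223.03305074  141.58214947]
```

View pics/z13.png

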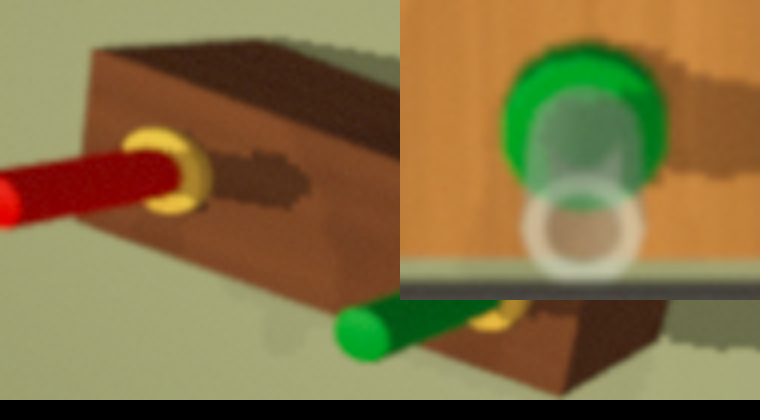

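The vial mouth at (320,258) agrees with the tray geometry, giving a pass vial at (0.400,-0.281). The collars give the green rod at about (0.432,-0.079) and the red at about (0.446,-0.002). I move over the green rod to refine that.

```bash
python3 -c "
from h import *
plan([.4318,-.079,.17],10.8)"
```

```text
tcp [ 0.4623 -0.2702  0.1637] yaw 11.1 tilt 0.03 shift [   7.  -193.5   -6.3] turn 0.3
```

```bash
python3 -m crank '[[0.4,[7,-193,-6],0],[0.4,[7,-193,-6],0],[0.4,[7,-193,-6],0],[0.4,[7,-193,-6],0],[0.4,[7,-193,-6],0],[0.4,[7,-193,-6],0],[0.4,[7,-193,-6],0],[0.4,[7,-193,-6],0],[0.4,[7,-193,-6],0]]'; python3 - <<'E'
from h import *
plan([.4318,-.079,.17],10.8)
c=cam("wrist"); i=c["img"];cv2.imwrite("pics/w14.png",i)
h=cv2.cvtColor(i,cv2.COLOR_BGR2HSV)
m=cv2.inRange(h,(18,120,90),(32,255,255)); m[300:]=0
n,l,s,ce=cv2.connectedComponentsWithStats(m)
for k in range(1,n):
    if s[k,4]>30: print("collar",s[k],ce[k],ray(c,ce[k],.053))
for col in "gr":
    for ce,s in blobs(c,col,30): print(col,ce,s,ray(c,ce,.073),ray(c,ce,.093))
E
```

```text
time: 22.68
ee_pos: [0.4318, -0.0805, 0.1693]
eef_rot: [0.995, 0.096, -0.0, -0.0]
ft_force: [0.9, 0.2, 0.2]
width: 0.0608
tcp [ 0.4318 -0.0805  0.1693] yaw 11.1 tilt 0.04 shift [ 0.2 -1.5 -0.7] turn 0.3
collar [482  30  76   3  83] [520.6746988   30.71084337] [ 0.61017833 -0.22068318  0.053     ]
collar [487  37  41  52 135] [500.06666667  69.68888889] [ 0.576473   -0.21349766  0.053     ]
collar [495 106  30   6  38] [512.         106.92105263] [ 0.54861361 -0.2352903   0.053     ]
collar [478 112  33  40  76] [486.78947368 139.78947368] [ 0.51569208 -0.2221855   0.053     ]
collar [231 157  21  22 184] [243.27717391 165.42391304] [ 0.44770625 -0.00132895  0.053     ]
collar [469 168  45  41 121] [484.41322314 187.33057851] [ 0.47154904 -0.23551114  0.053     ]
collar [308 187  21  32 208] [317.61538462 195.95673077] [ 0.43159361 -0.07661067  0.053     ]
collar [195 255  22  45 521] [203.621881   277.45105566] [0.31902174 0.02670395 0.053     ]
collar [429 255  22  45 518] [441.42664093 276.77027027] [ 0.36873208 -0.22373125  0.053     ]
g [80.38297872  1.08510638] 47 [0.55791104 0.
[... 656 characters left out ...]
21184663  0.073     ] [ 0.51009687 -0.20063033  0.093     ]
g [490.94761171 187.90986133] 1298 [ 0.47477618 -0.22954581  0.073     ] [ 0.47729785 -0.21696039  0.093     ]
g [317.96047431 205.15019763] 253 [ 0.42849868 -0.07785398  0.073     ] [ 0.43460013 -0.07700263  0.093     ]
g [481.65957447 236.2393617 ] 188 [ 0.42784766 -0.23734178  0.073     ] [ 0.43399947 -0.22415332  0.093     ]
r [ 4.98039216 37.43137255] 51 [0.52088527 0.20224732 0.073     ] [0.51984018 0.18143154 0.093     ]
r [ 2.19555556 79.84      ] 225 [0.48653774 0.20726469 0.073     ] [0.4881496  0.18606079 0.093     ]
r [232.22054381 173.02719033] 331 [0.44330862 0.00289315 0.073     ] [ 0.44826445 -0.00250167  0.093     ]
```

View pics/w14.png

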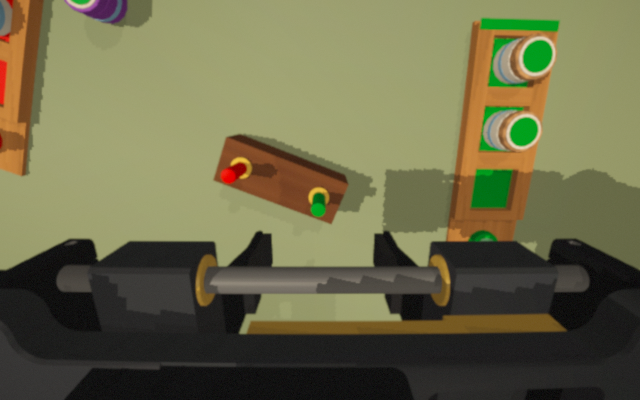

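```bash
python3 - <<'E'
from h import *
c=cam("wrist"); i=c["img"]; h=cv2.cvtColor(i,cv2.COLOR_BGR2HSV)
for nm,sl,lo in(("g",(slice(180,225),slice(300,340)),50),("r",(slice(150,190),slice(215,260)),0)):
    H=h[sl]; S=H[...,1]>150; col=S&((H[...,0]>50)&(H[...,0]<75) if nm=="g" else (H[...,0]<6)|(H[...,0]>174))
    V=H[...,2][col]; t,_=cv2.threshold(V.reshape(-1,1),0,255,cv2.THRESH_OTSU)
    m=(col&(H[...,2]>t)).astype(np.uint8); n,l,s,ce=cv2.connectedComponentsWithStats(m)
    k=1+np.argmax(s[1:,4]); p=ce[k]+[sl[1].start,sl[0].start]; print(nm,t,s[k],p,ray(c,p,.093))
cv2.imwrite("pics/z15.png",cv2.resize(i[150:230,215:345],None,fx=6,fy=6,interpolation=cv2.INTER_CUBIC))
print([proj(c,[.4325,-.078,z]) for z in(.053,.093)])
E
```

```text
g 128.0 [ 11  23  14  13 149] [317.48322148 209.16107383] [ 0.43094367 -0.07735541  0.093     ]
r 180.0 [  6  19  14  15 168] [227.48214286 175.63690476] [0.44529382 0.00103683 0.093     ]
[array([319.11341306, 195.25430737]), array([318.57013428, 207.58631714])]
```

View pics/z15.png

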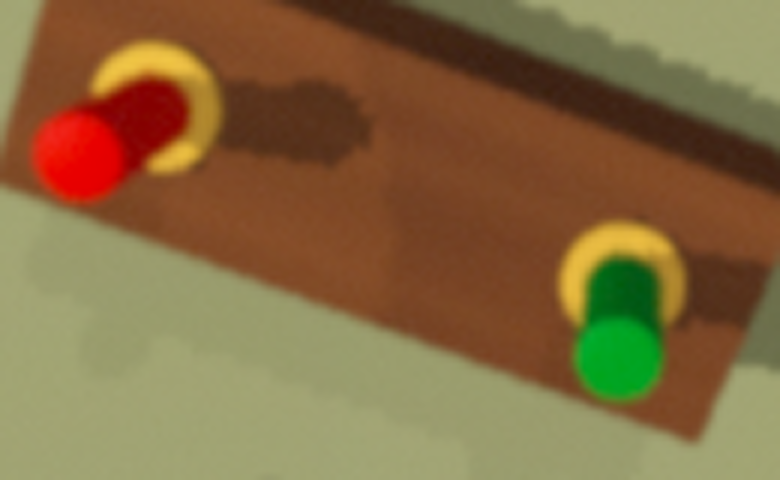

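The zoom shows both grip caps, green at (317.5,209.2) and red at (227.5,175.6), giving (0.431,-0.0775) and (0.4453,0.001). They come out 80 mm apart, as described. I grasp the green rod.

```bash
python3 - <<'E'
from h import *
plan([.431,-.0775,.059],10.8)
E

```

```text
tcp [ 0.4317 -0.0806  0.1693] yaw 11.0 tilt 0.04 shift [-1.000e-01 -3.100e+00  1.103e+02] turn 0.2
```

```bash
python3 -m crank '[[0.4,[0,-3,0],0],[0.4,[0,-3,30],0],[0.4,[0,-3,60],0],[0.4,[0,-3,90],0],[0.4,[0,-3,105],0],[0.4,[0,-3,110],0],[0.4,[0,-3,110],0],[0.4,[0,-3,110],0],[0.4,[0,-3,110],0]]'; python3 -c "
from h import *
plan([.431,-.0775,.059],10.8)"
```

```text
time: 23.53
ee_pos: [0.432, -0.0771, 0.0608]
eef_rot: [0.995, 0.097, 0.001, 0.0]
ft_force: [-0.6, -0.1, 0.8]
width: 0.0609
tcp [ 0.432  -0.0771  0.0608] yaw 11.1 tilt 0.12 shift [-1.1  0.2  1.8] turn 0.3
```

```bash
python3 -m crank '[[-1,[-1,0,1],0],[-1,[-1,0,1],0],[-1,[-1,0,1],0],[-1,[-1,0,1],0],[-1,[-1,0,1],0],[-1,[-1,0,1],0],[-1,[-1,0,1],0],[-1,[-1,0,1],0],[-1,[-1,0,1],0],[-1,[-1,0,1],0],[-1,[-1,0,1],0],[-1,[-1,0,1],0]]' 25
```

```text
time: 24.53
ee_pos: [0.43, -0.077, 0.0585]
eef_rot: [0.995, 0.097, 0.0, 0.0]
ft_force: [-1.0, 0.9, -0.9]
width: 0.0121
```

```bash
python3 -m crank '[[-1,[0,0,-20],0],[-1,[0,0,-45],0],[-1,[0,0,-75],0],[-1,[0,0,-110],0],[-1,[0,0,-110],0],[-1,[0,0,-110],0],[-1,[0,0,-110],0]]'; python3 - <<'E'
from h import *
plan([.400,-.2814,.165],10.8)
c=cam("wrist"); cv2.imwrite("pics/w16.png",c["img"])
E
```

```text
time: 25.12
ee_pos: [0.4297, -0.0771, 0.168]
eef_rot: [0.995, 0.097, -0.0, 0.0]
ft_force: [0.2, -0.1, 0.2]
width: 0.0123
tcp [ 0.4297 -0.0771  0.168 ] yaw 11.1 tilt 0.03 shift [-68.5 194.7   3.1] turn 0.3
```

View pics/w16.png

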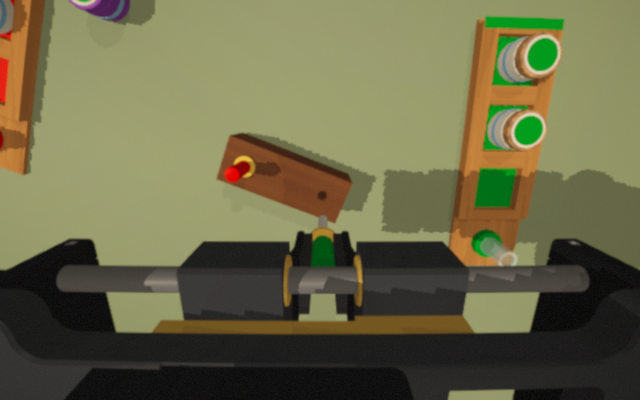

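```bash
python3 - <<'E'
from h import *
c=cam("wrist"); i=c["img"]
cv2.imwrite("pics/z17.png",cv2.resize(i[175:275,280:365],None,fx=6,fy=6,interpolation=cv2.INTER_CUBIC)[:600])
print(ray(c,(322,195),.05),ray(c,(322,217.5),.1145))
print(c["cam_to_world"][:3,3], proj(c,[.4305,-.0773,.1145]),proj(c,[.4305,-.0773,.1145+.045]))
E
```

```text
[ 0.43043466 -0.07724793  0.05      ] [ 0.42993394 -0.07747558  0.1145    ]
[ 0.5050613  -0.06324067  0.32971024] [321.91744775 216.78115699] [321.75655257 240.66457386]
```

View pics/z17.png

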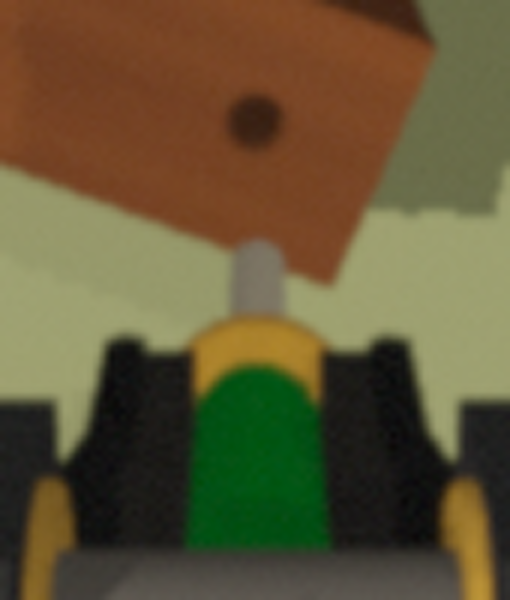

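The rod hangs straight. Its tip at (322,217) and the empty hole at (322,195) both put its axis within a millimetre of the TCP. I move over the pass vial.

```bash
python3 -m crank '[[-1,[-68,195,3],0],[-1,[-68,195,3],0],[-1,[-68,195,3],0],[-1,[-68,195,3],0],[-1,[-68,195,3],0],[-1,[-68,195,3],0],[-1,[-68,195,3],0],[-1,[-68,195,3],0],[-1,[-68,195,3],0],[-1,[-68,195,3],0]]'; python3 - <<'E'
from h import *
plan([.3997,-.2814,.165],10.8)
c=cam("wrist"); i=c["img"]
print(proj(c,[.400,-.2814,.056]))
cv2.imwrite("pics/z18.png",cv2.resize(i[175:255,275:375],None,fx=7,fy=7,interpolation=cv2.INTER_CUBIC))
E
```

```text
time: 26.05
ee_pos: [0.4013, -0.2801, 0.1653]
eef_rot: [0.995, 0.098, -0.0, -0.0]
ft_force: [0.0, -0.1, 0.2]
width: 0.0123
tcp [ 0.4013 -0.2801  0.1653] yaw 11.2 tilt 0.02 shift [-1.8  0.9  0.3] turn 0.4
[322.51411062 199.90050757]
```

View pics/z18.png

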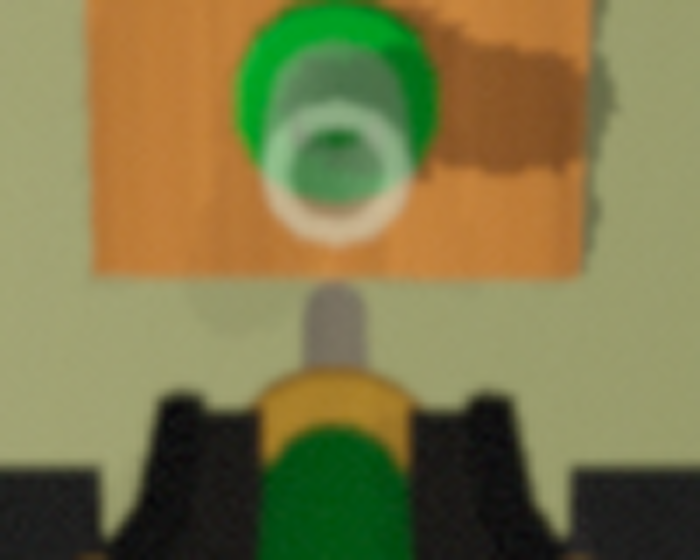

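The mouth is at (323.1,199.6), against a prediction of (322.5,199.9). I lower partway and check forces.

```bash
python3 -m crank '[[-1,[-1.5,1,0],0],[-1,[-1.5,1,15],0],[-1,[-1.5,1,30],0],[-1,[-1.5,1,40],0],[-1,[-1.5,1,45],0],[-1,[-1.5,1,50],0],[-1,[-1.5,1,50],0],[-1,[-1.5,1,50],0]]'; python3 - <<'E'
from h import *
plan([.400,-.2815,.0645],10.8)
c=cam("wrist"); i=c["img"]
print(proj(c,[.400,-.2814,.056]))
cv2.imwrite("pics/z19.png",cv2.resize(i[175:255,275:375],None,fx=7,fy=7,interpolation=cv2.INTER_CUBIC))
E
```

```text
time: 26.77
ee_pos: [0.3998, -0.2828, 0.1159]
eef_rot: [0.995, 0.097, 0.0, 0.0]
ft_force: [0.0, -0.2, 0.1]
width: 0.0121
tcp [ 0.3998 -0.2828  0.1159] yaw 11.1 tilt 0.02 shift [ 0.4 -1.2 51.4] turn 0.3
[319.55273966 214.77138868]
```

View pics/z19.png

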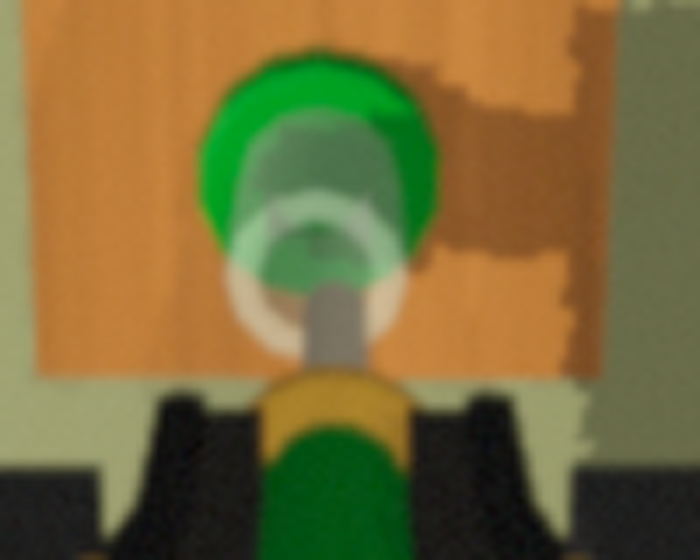

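The rod tip sits about 2 mm right of the mouth centre (tip x≈335, mouth x≈318 in the crop). I shift back 1.5 mm and insert.

```bash
python3 -m crank '[[-1,[0,-1.5,0],0],[-1,[0,-1.5,0],0],[-1,[0,-1.5,0],0],[-1,[0,-1.5,10],0],[-1,[0,-1.5,18],0],[-1,[0,-1.5,24],0],[-1,[0,-1.5,30],0],[-1,[0,-1.5,30],0],[-1,[0,-1.5,30],0]]'; python3 - <<'E'
from h import *
plan([.400,-.2815,.0645],10.8)
c=cam("wrist"); i=c["img"]
cv2.imwrite("pics/z20.png",cv2.resize(i[175:255,275:375],None,fx=7,fy=7,interpolation=cv2.INTER_CUBIC))
E
```

```text
time: 27.57
ee_pos: [0.3991, -0.2811, 0.085]
eef_rot: [0.995, 0.097, -0.0, -0.0]
ft_force: [-0.1, -0.4, -0.7]
width: 0.0126
tcp [ 0.3991 -0.2811  0.085 ] yaw 11.1 tilt 0.06 shift [ 0.8  0.6 20.5] turn 0.3
```

View pics/z20.png

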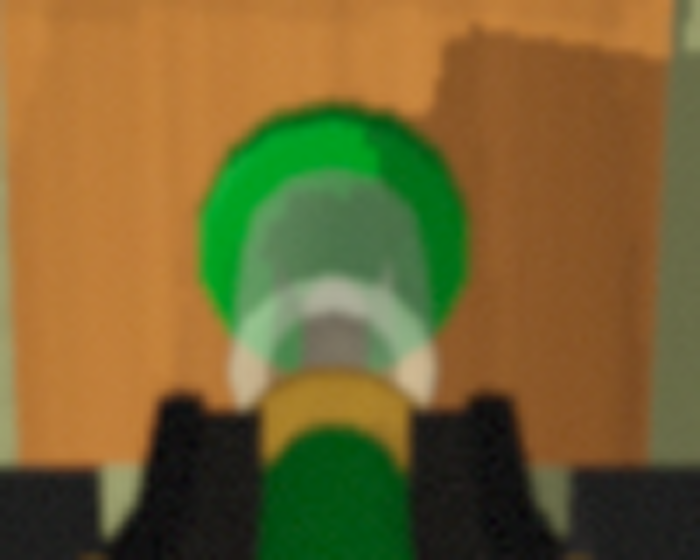

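The shaft is inside the mouth with no contact force. I push it fully down.

```bash
python3 -m crank '[[-1,[0.5,0,8],0],[-1,[0.5,0,14],0],[-1,[0.5,0,18],0],[-1,[0.5,0,20],0],[-1,[0.5,0,22],0],[-1,[0.5,0,22],0],[-1,[0.5,0,22],0],[-1,[0.5,0,22],0]]'; python3 -c "
from h import *
plan([.400,-.2815,.0645],10.8); print(r.read_state()['ft_force'])"
```

```text
time: 28.28
ee_pos: [0.3997, -0.281, 0.0644]
eef_rot: [0.995, 0.097, -0.0, -0.0]
ft_force: [-5.2, 4.4, 13.5]
width: 0.012
tcp [ 0.3997 -0.281   0.0644] yaw 11.1 tilt 0.04 shift [ 0.2  0.5 -0.1] turn 0.3
[-5.22560163  4.42923463 13.49653879]
```

TCP height is 0.0644 with 13.5 N upward, so the collar is on the rim. I release and rise.

```bash
python3 -m crank '[[-0.4,[0,0,0],0],[-0.4,[0,0,0],0],[-0.1,[0,0,0],0],[0.1,[0,0,0],0],[0.4,[0,0,0],0],[0.4,[0,0,-30],0],[0.4,[0,0,-60],0],[0.4,[0,0,-90],0],[0.4,[0,0,-110],0],[0.4,[0,0,-110],0],[0.4,[0,0,-110],0]]'; python3 - <<'E'
from h import *
plan([.4453,.001,.17],10.8)
c=cam("wrist"); cv2.imwrite("pics/w21.png",c["img"])
E
```

```text
time: 29.2
ee_pos: [0.4003, -0.2816, 0.1744]
eef_rot: [0.995, 0.097, 0.001, 0.001]
ft_force: [0.1, -0.4, -1.4]
width: 0.0606
tcp [ 0.4003 -0.2816  0.1744] yaw 11.1 tilt 0.13 shift [  98.6 -268.6    4.1] turn 0.3
```

View pics/w21.png

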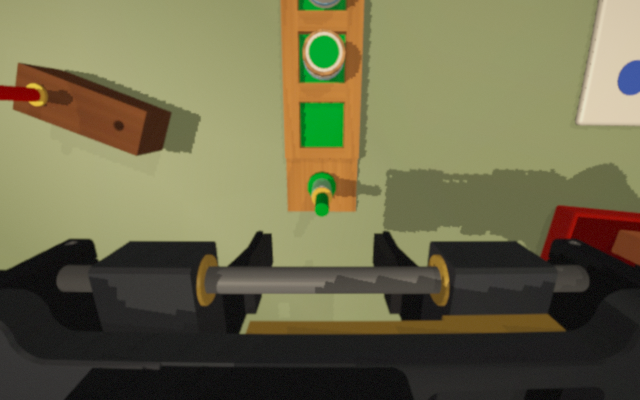

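The green rod stands in the pass vial with its collar on the rim at (321,193). Now the red rod.

```bash
python3 -m crank '[[0.4,[98,-269,4],0],[0.4,[98,-269,4],0],[0.4,[98,-269,4],0],[0.4,[98,-269,4],0],[0.4,[98,-269,4],0],[0.4,[98,-269,4],0],[0.4,[98,-269,4],0],[0.4,[98,-269,4],0],[0.4,[98,-269,4],0],[0.4,[98,-269,4],0],[0.4,[98,-269,4],0]]'; python3 - <<'E'
from h import *
c=cam("wrist"); i=c["img"]; h=cv2.cvtColor(i,cv2.COLOR_BGR2HSV)
sl=(slice(180,230),slice(290,350)); H=h[sl]
col=(H[...,1]>150)&((H[...,0]<6)|(H[...,0]>174)); V=H[...,2][col]; t,_=cv2.threshold(V.reshape(-1,1),0,255,cv2.THRESH_OTSU)
n,l,s,ce=cv2.connectedComponentsWithStats((col&(H[...,2]>t)).astype(np.uint8)); k=1+np.argmax(s[1:,4]); p=ce[k]+[290,180]; q=ray(c,p,.093)
print(s[k],p,q); plan([.4453,.001,.059],10.8)
cv2.imwrite("pics/w22.png",i)
E
```

```text
time: 30.17
ee_pos: [0.4436, 0.0005, 0.1688]
eef_rot: [0.995, 0.096, -0.001, -0.0]
ft_force: [-0.5, -0.1, -0.0]
width: 0.0611
[ 24  21  15  13 158] [320.82278481 206.98101266] [0.44533327 0.00125695 0.093     ]
tcp [4.437e-01 4.000e-04 1.689e-01] yaw 11.0 tilt 0.06 shift [  1.8  -0.3 109.9] turn 0.2
```

View pics/w22.png

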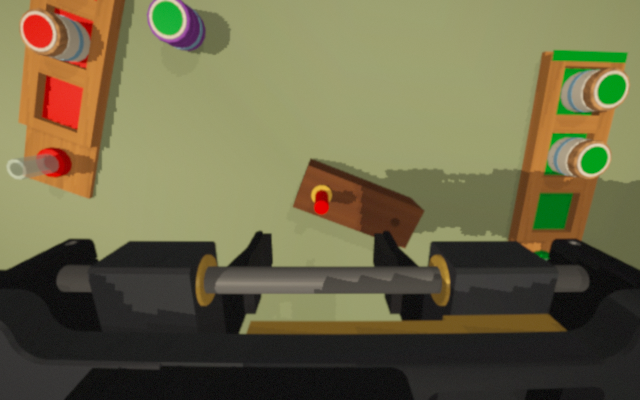

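The red cap at (321,207) confirms (0.4453,0.001). I descend and grip.

```bash
python3 -m crank '[[0.4,[1,-1,0],0],[0.4,[1,-1,30],0],[0.4,[1,-1,60],0],[0.4,[1,-1,90],0],[0.4,[1,-1,105],0],[0.4,[1,-1,110],0],[0.4,[1,-1,110],0],[0.4,[1,-1,110],0],[0.4,[1,-1,110],0]]'; python3 -m crank '[[-1,[0,0,0],0],[-1,[0,0,1],0],[-1,[0,0,1],0],[-1,[0,0,1],0],[-1,[0,0,1],0],[-1,[0,0,1],0],[-1,[0,0,1],0],[-1,[0,0,1],0],[-1,[0,0,1],0],[-1,[0,0,1],0],[-1,[0,0,1],0],[-1,[0,0,1],0]]' 25; python3 -m crank '[[-1,[0,0,-20],0],[-1,[0,0,-45],0],[-1,[0,0,-75],0],[-1,[0,0,-110],0],[-1,[0,0,-110],0],[-1,[0,0,-110],0],[-1,[0,0,-110],0]]'; python3 - <<'E'
from h import *
plan([.4144,.3015,.17],-10)
c=cam("wrist"); i=c["img"]
cv2.imwrite("pics/w23.png",i)
E
```

```text
time: 30.97
ee_pos: [0.4459, 0.0027, 0.0608]
eef_rot: [0.995, 0.097, 0.001, 0.0]
ft_force: [0.8, 0.1, 0.0]
width: 0.0611
time: 31.97
ee_pos: [0.4449, 0.0028, 0.0585]
eef_rot: [0.995, 0.097, 0.0, 0.0]
ft_force: [-0.2, -0.7, -0.6]
width: 0.012
time: 32.55
ee_pos: [0.4446, 0.0027, 0.168]
eef_rot: [0.995, 0.097, -0.0, 0.0]
ft_force: [-0.5, 0.4, -1.2]
width: 0.0121
tcp [0.4446 0.0027 0.168 ] yaw 11.1 tilt 0.03 shift [  27.9 -299.    -2.1] turn 21.1
```

View pics/w23.png

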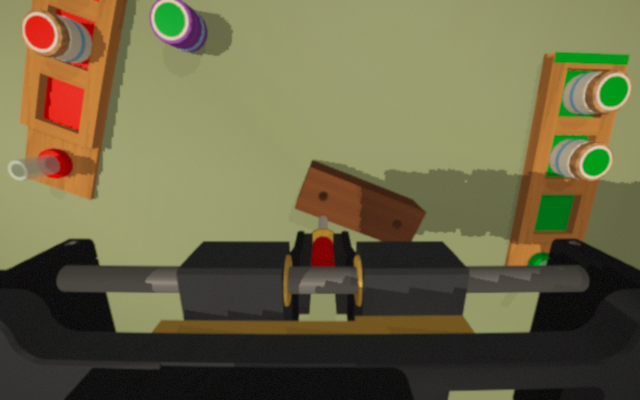

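The red rod is held straight, tip at (322,217). I move over the reject vial.

```bash
python3 -m crank '[[-1,[28,-299,0],21],[-1,[28,-299,0],21],[-1,[28,-299,0],21],[-1,[28,-299,0],21],[-1,[28,-299,0],21],[-1,[28,-299,0],21],[-1,[28,-299,0],21],[-1,[28,-299,0],21],[-1,[28,-299,0],21],[-1,[28,-299,0],21],[-1,[28,-299,0],21],[-1,[28,-299,0],21]]'; python3 - <<'E'
from h import *
plan([.4144,.3015,.165],-10)
c=cam("wrist"); i=c["img"]
print(proj(c,[.4144,.3015,.056]))
cv2.imwrite("pics/z24.png",cv2.resize(i[175:255,275:375],None,fx=7,fy=7,interpolation=cv2.INTER_CUBIC))
E
```

```text
time: 33.6
ee_pos: [0.4151, 0.2999, 0.1677]
eef_rot: [0.996, -0.088, -0.0, 0.001]
ft_force: [0.8, -0.6, -0.4]
width: 0.0121
tcp [0.4151 0.2999 0.1677] yaw -10.1 tilt 0.09 shift [-1.  -1.5  2.7] turn -0.1
[319.86882078 199.01112316]
```

View pics/z24.png

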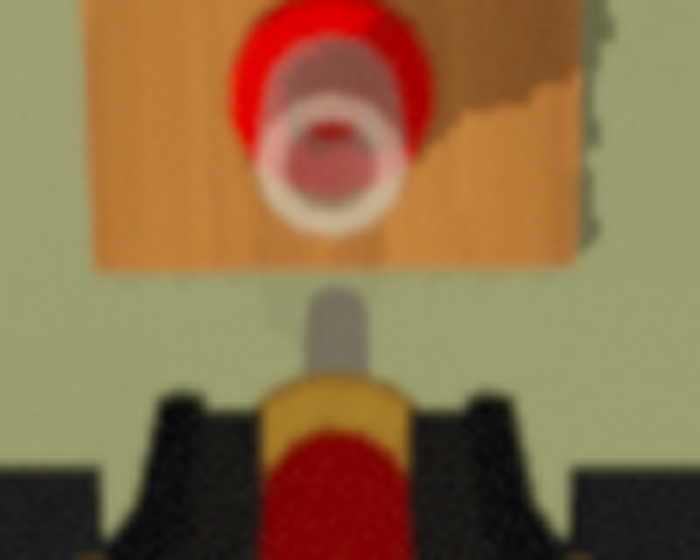

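The mouth at (322.3,198.6) is about 2 mm right of the prediction, so the TCP is already above it. I lower halfway with no sideways shift.

```bash
python3 -m crank '[[-1,[0,0,0],0],[-1,[0,0,15],0],[-1,[0,0,30],0],[-1,[0,0,42],0],[-1,[0,0,48],0],[-1,[0,0,52],0],[-1,[0,0,52],0],[-1,[0,0,52],0],[-1,[0,0,52],0]]'; python3 - <<'E'
from h import *
plan([.4146,.2993,.0645],-10)
c=cam("wrist"); i=c["img"]
cv2.imwrite("pics/z25.png",cv2.resize(i[175:255,275:375],None,fx=7,fy=7,interpolation=cv2.INTER_CUBIC))
E
```

```text
time: 34.4
ee_pos: [0.4151, 0.3018, 0.1172]
eef_rot: [0.996, -0.086, 0.0, -0.0]
ft_force: [0.4, -0.2, -0.2]
width: 0.0123
tcp [0.4151 0.3018 0.1172] yaw -9.9 tilt 0.06 shift [-0.1  2.6 52.7] turn 0.1
```

View pics/z25.png

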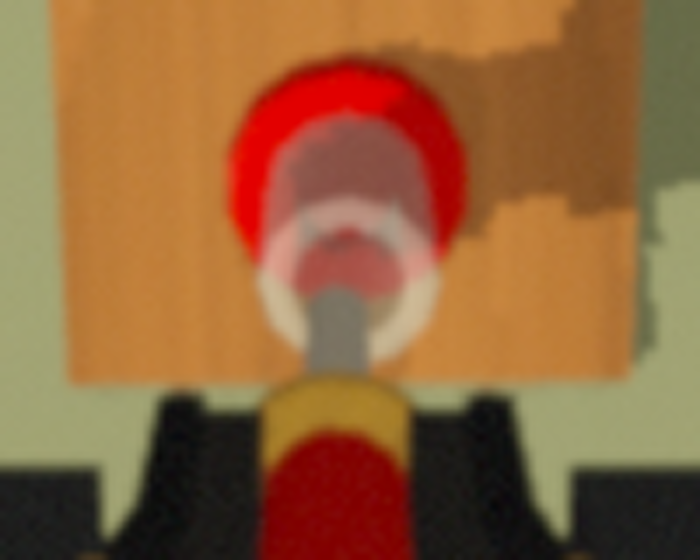

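```bash
python3 - <<'E'
from h import *
c=cam("wrist"); q=ray(c,(324.9,215.4),.056); print(q, ray(c,(323.0,216.6),.0637)); plan([q[0],q[1],.0645],-10)
E
python3 -m crank '[[-1,[0,1.7,0],0],[-1,[0,1.7,0],0],[-1,[0,1.7,0],0],[-1,[0,1.7,0],0]]'; python3 - <<'E'
from h import *
plan([.4137,.2997,.0645],-10)
c=cam("wrist"); i=c["img"]
cv2.imwrite("pics/z26.png",cv2.resize(i[175:255,275:375],None,fx=7,fy=7,interpolation=cv2.INTER_CUBIC))
E
```

```text
[0.41447494 0.29909599 0.056     ] [0.41638636 0.3003178  0.0637    ]
tcp [0.4151 0.3018 0.1171] yaw -9.9 tilt 0.05 shift [-0.2  2.8 52.6] turn 0.1
time: 34.83
ee_pos: [0.4145, 0.2999, 0.1166]
eef_rot: [0.996, -0.086, 0.0, -0.0]
ft_force: [0.0, -0.1, -0.1]
width: 0.0124
tcp [0.4145 0.2999 0.1166] yaw -9.9 tilt 0.01 shift [-0.7  0.4 52.1] turn 0.1
```

View pics/z26.png

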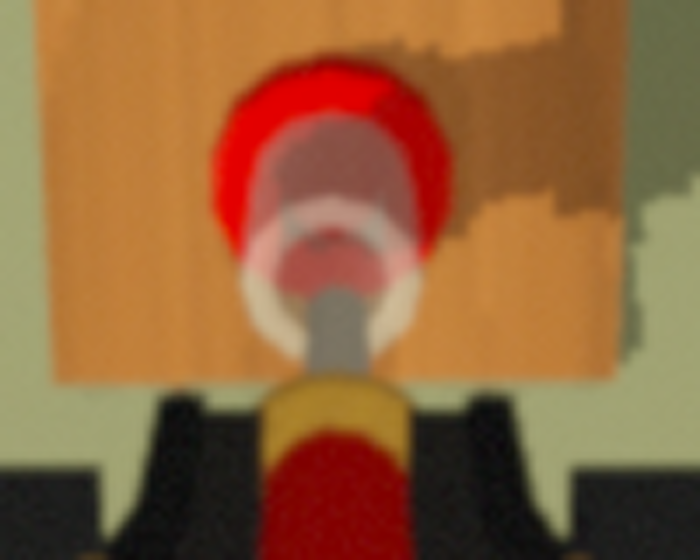

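Mouth centre x≈332 and tip x≈336 in the crop, so they are aligned. I insert.

```bash
python3 -m crank '[[-1,[-0.5,0,0],0],[-1,[-0.5,0,10],0],[-1,[-0.5,0,18],0],[-1,[-0.5,0,24],0],[-1,[-0.5,0,30],0],[-1,[-0.5,0,30],0],[-1,[-0.5,0,30],0]]'; python3 - <<'E'
from h import *
plan([.4143,.2993,.0645],-10)
c=cam("wrist"); i=c["img"]
cv2.imwrite("pics/z27.png",cv2.resize(i[175:255,275:375],None,fx=7,fy=7,interpolation=cv2.INTER_CUBIC))
E
```

```text
time: 35.47
ee_pos: [0.4137, 0.3001, 0.0864]
eef_rot: [0.996, -0.086, -0.0, 0.0]
ft_force: [0.9, 0.1, 0.4]
width: 0.012
tcp [0.4137 0.3001 0.0864] yaw -9.9 tilt 0.03 shift [ 0.7  0.7 21.9] turn 0.1
```

View pics/z27.png

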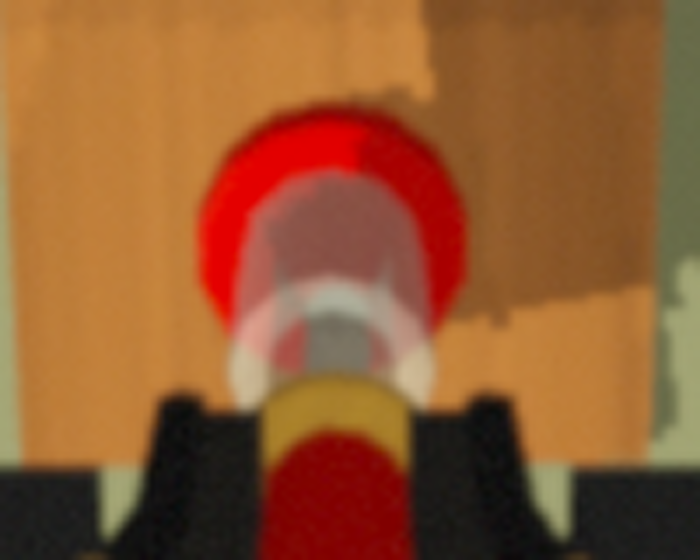

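The shaft is inside the red vial with no force. I push it to the rim.

```bash
python3 -m crank '[[-1,[0.5,0,8],0],[-1,[0.5,0,14],0],[-1,[0.5,0,18],0],[-1,[0.5,0,21],0],[-1,[0.5,0,23.5],0],[-1,[0.5,0,23.5],0],[-1,[0.5,0,23.5],0],[-1,[0.5,0,23.5],0]]'
```

```text
time: 36.18
ee_pos: [0.4146, 0.2998, 0.064]
eef_rot: [0.996, -0.086, 0.0, 0.0]
ft_force: [-3.8, -5.4, 15.5]
width: 0.0122
```

TCP height is 0.064 with 15.5 N, so the red rod is seated. I release, rise and back away to check everything.

```bash
python3 -m crank '[[-0.4,[0,0,0],0],[-0.4,[0,0,0],0],[-0.1,[0,0,0],0],[0.1,[0,0,0],0],[0.4,[0,0,0],0],[0.4,[0,0,-30],0],[0.4,[0,0,-60],0],[0.4,[0,0,-100],0],[0.4,[0,0,-130],0],[0.4,[0,0,-130],0],[0.4,[0,0,-130],0],[0.4,[0,0,-130],0]]'; python3 - <<'E'
from h import *
c=cam("wrist"); a=c["img"]
t=cam("top"); b=cv2.resize(t["img"][130:290,230:470],(640,427))
s=cam("scene"); d=cv2.resize(s["img"][70:340,130:420],(640,596))
cv2.imwrite("pics/f1.png",cv2.resize(np.vstack([a,b]),(460,594))); cv2.imwrite("pics/f2.png",d)
for col in "gr":
    for ce,ar in blobs(c,col,30): print(col,ce.round(0),ar,ray(c,ce,.047).round(4))
    for ce,ar in blobs(t,col,12): print("top",col,ce.round(0),ar,ray(t,ce,.047).round(4))
E
```

```text
time: 37.18
ee_pos: [0.4142, 0.2997, 0.1924]
eef_rot: [0.996, -0.086, -0.0, 0.0]
ft_force: [-0.2, -0.4, -0.0]
width: 0.0607
g [432.   7.] 370 [0.5687 0.1686 0.047 ]
top g [427. 199.] 50 [ 0.6238 -0.2308  0.047 ]
top g [431. 207.] 42 [ 0.597  -0.2454  0.047 ]
top g [307. 211.] 40 [0.5744 0.1656 0.047 ]
top g [427. 224.] 13 [ 0.5391 -0.2304  0.047 ]
top g [436. 227.] 44 [ 0.531  -0.2577  0.047 ]
top g [437. 248.] 169 [ 0.4628 -0.2601  0.047 ]
top g [439. 269.] 27 [ 0.3953 -0.2672  0.047 ]
top g [447. 267.] 18 [ 0.4028 -0.2915  0.047 ]
r [302.  10.] 109 [0.5859 0.2875 0.047 ]
r [337.   9.] 143 [0.581  0.2558 0.047 ]
r [302.  43.] 59 [0.559  0.2934 0.047 ]
r [338.  63.] 254 [0.5349 0.2625 0.047 ]
r [320.  56.] 618 [0.5442 0.2785 0.047 ]
r [305.  79.] 104 [0.5269 0.2967 0.047 ]
r [321. 123.] 1705 [0.4823 0.2881 0.047 ]
r [322. 177.] 234 [0.4276 0.2968 0.047 ]
r [ 68. 214.] 689 [0.4364 0.5862 0.047 ]
r [322. 199.] 216 [0.4036 0.3008 0.047 ]
top r [279. 191.] 54 [0.6374 0.2583 0.047 ]
top r [283. 201.] 29 [0.6031 0.2457 0.047 ]
top r [276. 199.] 41 [0.61   0.2684 0.047 ]
top r [279. 220.] 32 [0.5418 0.2567 0.047 ]
top r [272. 219.] 39 [0.5446 0.2788 0.047 ]
top r [270. 237.] 122 [0.4848 0.283  0.047 ]
top r [171. 263.] 116 [0.3904 0.5977 0.047 ]
top r [554. 276.] 1515 [ 0.3812 -0.6379  0.047 ]
top r [558. 398.] 39 [ 0.0091 -0.6252  0.047 ]
```

View pics/f1.png

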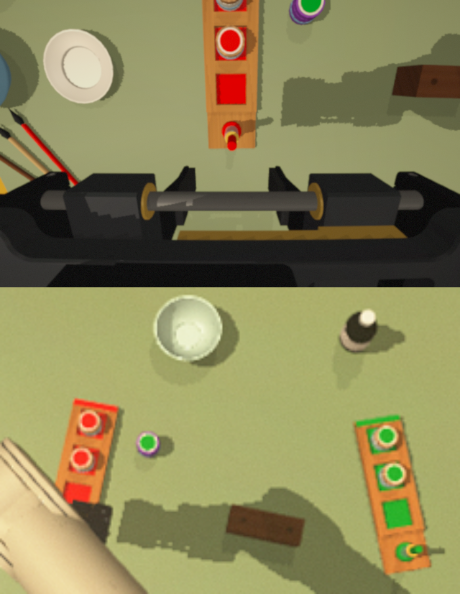

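View pics/f2.png

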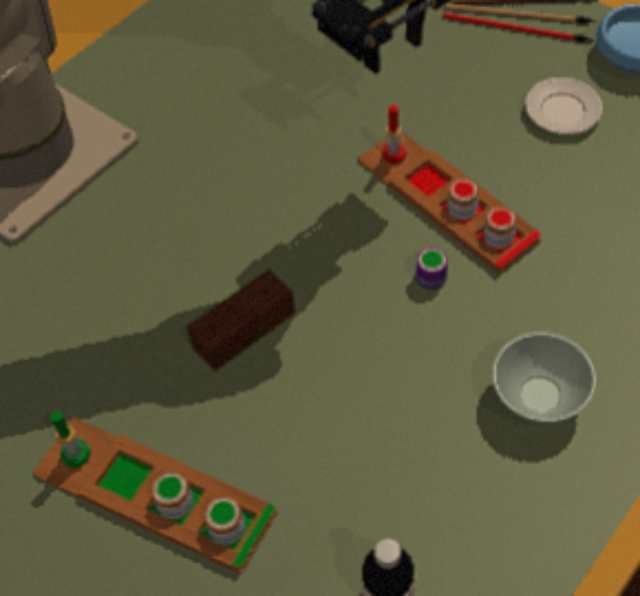

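Everything is in place, with both collars on the rims and the bystanders unmoved, so I hand in.

```bash
python3 -c "
from bench import r
print(r.close_job()); s=r.read_state(); print(s['time'],s['ft_force'])"
```

```text
the job is handed in; nothing more can be done
None
the job is handed in; nothing more can be done
```

I sorted all four pots present and seated both dip rods, then handed the job in at about 37 s of the 210 s allowed. Two green-tagged pots stand in the far and middle nests of the pass tray, and two red-tagged pots in the same nests of the reject tray. The rods went in only after that, green into the pass vial and red into the reject vial. The purple pot with a green tag was left where it stood.

- **Pots:** the last wrist, top and scene pictures show all four pots upright, with their tags within about 2 mm of the nest centres. No pot was seen knocked aside.
- **Rods:** both collars show on the vial rims. Each rod stopped at its expected seated height with 13 to 16 N of push.
- **Bystanders:** the bowl, ink bottle and dish look unmoved in those pictures; I did not measure them.
- **Disagreements:** the reject vial sat about 2 mm from where the tray geometry put it. The TCP also ended up 1 to 2.5 mm off target sideways after some moves. I corrected both from wrist views before each insertion.
- **Not checked:** the handover gave no verdict, and the state could not be read after it.

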